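Load the specimen carrier under the microscope

TASK

Set up the stereo microscope for the next class: pull the cabinet's drawer out to its stop, draw the carrier out from under the microscope's bridge, and lay every specimen from the drawer side by side on the carrier, each flat on the carrier's floor with its resin block upwards. Slide the loaded carrier along its guides back under the bridge until it meets its back stop, and push the drawer fully shut. Leave the petri dish, the dropper bottle and the carton where they are.

Things in the scene. Friction and masses are not known exactly. Their poses are not given: they have to be found in the camera images.
- cabinet: Low white specimen cabinet, 240 deep (x) x 280 wide (y) x 85 mm high, fixed. Origin: centre of its underside. Its front with the drawer faces its own -x, towards the robot (yaw within 0.1 rad). It stands left or right of the bench's middle, the microscope on the other side. Its top board covers whatever lies beyond x = -105 mm in its frame.
- cabinet_drawer0 (a joint): Opening of the cabinet's only drawer in m: 0 is shut; it slides along the cabinet's -x to its stop at 0.166. At the start it is open by 0 to 0.015. It runs freely (a few N) and stays where it is left.
- drawer_floor (a point): Centre of the drawer's inner floor, 22 mm above the bench; moves with the drawer. The inside is 195 (cabinet's x) x 238 mm (y), with a ledge 12 mm wide and 9 mm high along either side that keeps the specimens' base plates off the side walls; these reach 63 mm and the front 73 mm above the bench.
- cabinet_drawer0_handle (a point): Middle of the drawer's bar handle: a level bar 11 mm thick, 120 mm long along the cabinet's y, its axis 35 mm in front of the drawer's face and 47 mm above the bench; moves with the drawer. It can be pinched from above, one finger between bar and face (two 8 mm posts join bar and face, 51 mm either side of the middle).
- scope: Stereo microscope on a bridge over a base plate (12 high, 270 mm wide), fixed; x points away from the robot (yaw within 0.1 rad). Origin: on the bench under its rear. Side guides with keeper lips (tops 27 mm above the bench) hold the carrier, which runs along x: the carrier's origin is at x = -75 mm at the back stop (home) and -211 mm at the front stops (drawn out).
- scope_bridge (a point): Middle of the lower front edge of the white bridge that spans the guides, at x = -120 mm in the microscope's frame, 66 mm above the bench. The bridge is 22 mm thick, reaches 125 mm back and 149 mm to either side; the head stands on it from 30 mm behind this edge, up to 280 mm above the bench. A drawn-out carrier is clear of it.
- carrier: Aluminium tray held down in the microscope's guides: it can only slide along the microscope's x (3 mm side play). Origin: centre of its underside, 12 mm above the bench. 108 (x) x 234 mm (y). A tongue reaches from its near edge towards the robot with an upright grip. At the start it is home or up to 30 mm short of it. About 0.5 kg, slides easily (1 to 5 N).
- carrier_floor (a point): Centre of the carrier's inner floor (4 mm above its underside, 16 mm above the bench), 100 (x) x 208 mm (y), inside a rim 8 mm high: room for three specimens side by side across y, their lengths along x.
- carrier_grip (a point): Point in the carrier's black grip, 120 mm in front (-x) of the carrier's origin, 52 mm above the bench. The grip is an upright plate 30 mm long (x), 12 mm thick (y), from 18 to 62 mm above the bench; pinch it across its thickness.
- specimen0: Resin specimen, 0.1 kg: white base plate 75 (x) x 60 (y) x 8 mm, on its middle a resin block 60 (x) x 28 (y) x 24 mm (total height 32). Origin: centre of the underside; z up through the block, which can be pinched across its 28 mm. All are alike; 2 or 3 are present (absent: None), at first in the drawer, base down, within 0.1 rad of the cabinet's x, 71 mm apart across it.
- specimen1: Resin specimen, 0.1 kg: white base plate 75 (x) x 60 (y) x 8 mm, on its middle a resin block 60 (x) x 28 (y) x 24 mm (total height 32). Origin: centre of the underside; z up through the block, which can be pinched across its 28 mm. All are alike; 2 or 3 are present (absent: None), at first in the drawer, base down, within 0.1 rad of the cabinet's x, 71 mm apart across it.
- specimen2: Resin specimen, 0.1 kg: white base plate 75 (x) x 60 (y) x 8 mm, on its middle a resin block 60 (x) x 28 (y) x 24 mm (total height 32). Origin: centre of the underside; z up through the block, which can be pinched across its 28 mm. All are alike; 2 or 3 are present (absent: None), at first in the drawer, base down, within 0.1 rad of the cabinet's x, 71 mm apart across it.
- petri: Closed white petri dish, 64 mm across, 17 mm high, on the bench in front of the robot. Bystander. Origin: centre of its underside.
- dropper: Dropper bottle, 40 mm across, 100 mm high, standing on the bench to the right. Bystander. Origin: centre of its underside.
- carton: White carton 120 x 70 x 40 mm on the bench to the left. Bystander. Origin: centre of its underside.

How it is judged:
By the outcome, as a careful person would: the job done as asked, in the order asked, and still so for the second after the job is handed in, with the robot touching nothing.
Of specimen0, specimen1, specimen2 only 2 to 3 are there at a start; the rules pass over those that are not, and their reading is None.
At some moment in a run one of specimen0, specimen1, specimen2 may be knocked a few centimetres aside while the robot is not near it.
Once in a run the grip may slacken for a moment while it holds something.
It also fails if it takes over 210 s, if anything falls off the work surface, if the arm or the gripper's body presses on something with over 40 N, if the wrist force passes 120 N, or if a joint passes its speed limit or range.

ROBOT

A 7-joint arm with a two-finger parallel gripper is mounted at the origin on the work surface. World frame = base frame: x ahead of the robot, y to its left, z up, the work surface at z = 0. Lengths are in mm, angles in rad, forces in N, time in s.
With the tool pointing down it reaches from about 425 to 950 mm from the base axis. Payload 16.7 kg.
Tool frame: the origin (TCP) lies at the very end of the fingers, on their centre line; the grasp point (between the pads) lies 19 mm behind it; z points along the fingers, y is the direction in which the jaws open and shut (so a half turn about z gives the same grasp; the last joint's range is limited). The gripper opens to 94 mm and grips with 3 to 60 N. Pads are 16 mm wide; open, the fingers measure 119 mm over their backs; the gripper's body (75 mm by 177 mm) begins 78 mm behind the grasp point.
Start: joints at [1.113, 0.426, 0.074, 1.606, -0.034, 1.111, -0.067], TCP at [204.469, -643.247, 205.467] pointing down, gripper open.
Joint ranges: [-2.85, 2.85], [-0.5, 2.14], [-1.23, 1.37], [0.21, 2.46], [-1.02, 4.16], [0.16, 2.05], [-2.73, 2.73]. Speed limits (rad/s): [1.89, 1.89, 2.39, 2.39, 3.01, 3.01, 3.01].

INTERFACE

Orientations are given as a unit quaternion [x, y, z, w].
In Python, from bench import arm gives the robot as it stands. The module is installed in compiled form; this text tells all that it offers.
- The arm moves only by the shell command python3 -m creep 'ROWS' [FORCE]. ROWS is a JSON object of lists of equal length, an entry for each row: "jaw": the closure in counts, from 0 (fully open) to 255 (shut); "travel": the shift along the tool's x, y, z scaled (see below), a list of three; "yaw": the turn about the tool's z scaled (see below). A call has 1 to 12 rows; each row is the pose to reach, as a shift and turn from the pose commanded when the call began, along the tool's axes at that moment; what a row does not reach only later rows make up. The controller multiplies each number of a shift by 15 cm and each number of a turn by 0.5 rad. A row lasts 1/10 s, in which the tool goes at most 50 mm and 8.59 degrees, less where a joint would pass 70% of its speed; a pose out of reach is approached as far as the arm can. A call with a number of a shift or a turn outside -1 to 1 is refused whole. A call with a gripper value outside its range is refused whole. The fingers move at their own pace and stop on an object; FORCE is the grip in N (left out, the last holds). Time passes only in rows, so rows that repeat a pose let the fingers close. It gives the time, the measured TCP pose, the force and the opening at its end, in the units of the state.
- arm.get_state(): the state, without advancing time (a new reading comes with each control period).
- arm.camera(name): name is "scene" or "top" or "wrist"; returns the picture (400x640x3 uint8, red, green, blue); there is no depth.
- arm.calibration(name): a dict with "mtx" (3x3 intrinsics, pixels), "pose" (4x4, takes a point from camera to world coordinates). Camera axes: x right, y down, z forward; pixel columns grow to the right and rows downward; lengths in mm; the calibration is good to about 2 mm. A picture is of the moment at which its call begins: read the wrist's pose just before it. calibration takes no time and is no camera call; for the wrist camera it gives the pose at the moment of the call.
- arm.close_job(): hands the job in, once; it reports no verdict.
The state is a dict: "time_s": time; "q": joint angles; "joint_vel": joint speeds; "tau": joint torques, N m; "tcp_pos": TCP position; "ee_rot": TCP orientation; "ft_force": force on the tool from outside, world axes, zero at the start; "ft_torque": the same for the moment, N m; "width": opening from 0.0 (shut) to 1.0 (fully open).
Only numpy, scipy, OpenCV 4.12 (cv2) and the standard library are available. Lean on these libraries where they do the work, as an engineer would, in place of code of your own. Each camera call takes 0.05 s, during which the arm holds its last target. There are 200 camera calls.

## Working session

There is one attempt and no reset: what is moved stays moved. The work goes in short steps, Python scripts to look and compute and a shell command to move; the robot and the scene stay as the last step left them, time stands still between calls to the robot, and variables do not carry over. Pictures are saved under pics/ and viewed, about 12 in all and at most 16, crops included, and the job is handed in when it is done.

```bash
mkdir -p pics; cat > h.py <<'E'
import numpy as np, cv2, sys
from scipy.spatial.transform import Rotation as R
from bench import arm
def pic(cam,name,crop=None,s=1):
    im=arm.camera(cam)[:,:,::-1].copy()
    if crop: x0,y0,x1,y1=crop; im=im[y0:y1,x0:x1]
    if s!=1: im=cv2.resize(im,None,fx=s,fy=s,interpolation=cv2.INTER_CUBIC)
    cv2.imwrite('pics/'+name+'.png',im)
def ray(cal,uv,z):
    K,P=np.array(cal['mtx']),np.array(cal['pose'])
    d=P[:3,:3]@np.linalg.solve(K,[uv[0],uv[1],1]); o=P[:3,3]
    return o+d*(z-o[2])/d[2]
def proj(cal,p):
    K,P=np.array(cal['mtx']),np.array(cal['pose'])
    c=K@(P[:3,:3].T@(np.array(p)-P[:3,3])); return (c[:2]/c[2]).round(1)
def st():
    s=arm.get_state(); r=R.from_quat(s['ee_rot'])
    print('t',round(s['time_s'],2),'tcp',np.round(s['tcp_pos'],1),'yaw(x-axis)',round(np.arctan2(*r.as_matrix()[[1,0],0]),4),'F',np.round(s['ft_force'],1),'w',round(s['width'],3),'q',np.round(s['q'],2)); return s,r
def go(p,yaw=None):
    """travel needed (scaled) to bring TCP to p, yaw of tool x axis in world"""
    s,r=st(); d=r.inv().apply(np.array(p)-s['tcp_pos'])
    print('travel',np.round(d/150,3), 'mm',np.round(d,1))
    if yaw is not None:
        cur=np.arctan2(*r.as_matrix()[[1,0],0]); sg=np.sign(r.as_matrix()[2,2])
        print('yaw',round(sg*((yaw-cur+np.pi/2)%np.pi-np.pi/2)/.5,3))
E
python3 - <<'E'
from h import *
s,r=st(); print(r.as_matrix().round(3))
for c in ('scene','top','wrist'):
    print(c,np.array(arm.calibration(c)['pose']).round(2).tolist(),np.array(arm.calibration(c)['mtx']).round(1).tolist())
pic('top','top0',s=1.25); pic('scene','sc0',s=1.25)
E
```

```text
t 0.0 tcp [ 204.3 -642.9  204.8] yaw(x-axis) 0.3077 F [1.1 0.6 0.5] w 1.002 q [ 1.11  0.43  0.07  1.61 -0.03  1.11 -0.07]
[[ 0.953  0.303 -0.   ]
 [ 0.303 -0.953  0.001]
 [-0.    -0.001 -1.   ]]
scene [[0.6, 0.6, -0.53, 1333.94], [0.8, -0.44, 0.41, -585.63], [0.01, -0.67, -0.75, 1174.56], [0.0, 0.0, 0.0, 1.0]] [[441.7, 0.0, 323.0], [0.0, 441.7, 197.4], [0.0, 0.0, 1.0]]
top [[-0.01, -0.99, 0.11, 414.62], [-1.0, 0.01, -0.02, 13.42], [0.02, -0.11, -0.99, 1307.61], [0.0, 0.0, 0.0, 1.0]] [[420.5, 0.0, 322.5], [0.0, 420.5, 198.0], [0.0, 0.0, 1.0]]
wrist [[0.3, -0.92, -0.25, 278.7], [-0.95, -0.29, -0.08, -619.33], [-0.0, 0.27, -0.96, 382.85], [0.0, 0.0, 0.0, 1.0]] [[358.4, 0.0, 321.6], [0.0, 358.4, 203.1], [0.0, 0.0, 1.0]]
```

View pics/top0.png

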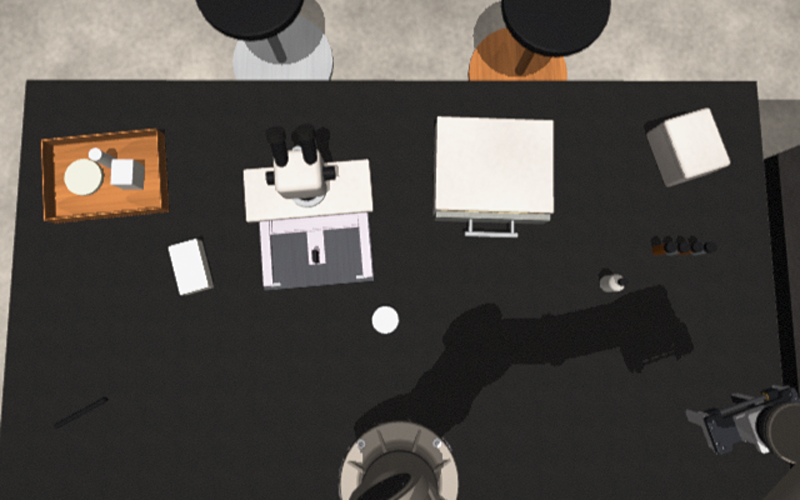

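View pics/sc0.png

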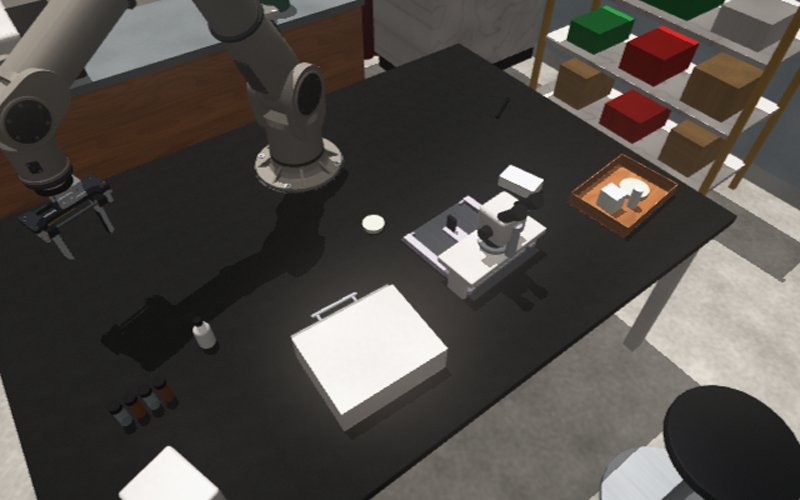

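The top view shows the cabinet on the right (handle near 491,234), the microscope on the left (grip near 316,254), the petri dish at 385,320, and the carton and dropper clear of both. I'll enlarge the middle.

```bash
python3 - <<'E'
from h import *
pic('top','top1',crop=(190,90,450,240),s=3)
E
```

```text
(no output)
```

View pics/top1.png

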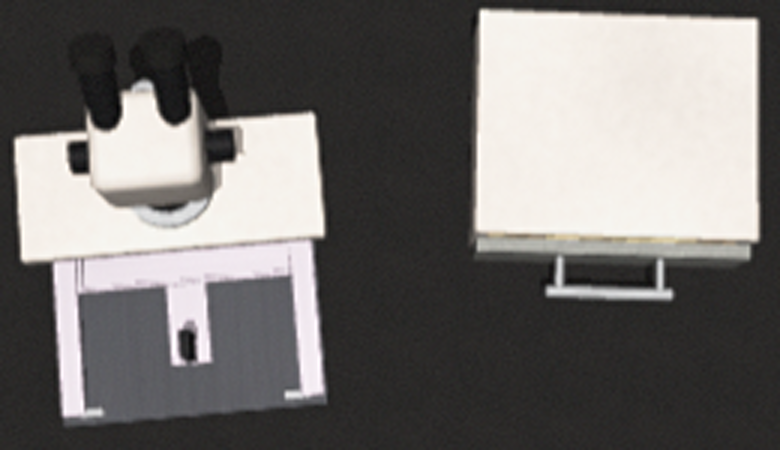

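```bash
python3 - <<'E'
from h import *
c=arm.calibration('top')
def f(n,uv,z): 
    p=ray(c,(uv[0]/3+190,uv[1]/3+90),z); print(n,p.round(1)); return p
A=[f('cab',u,85) for u in [(481,9),(757,18),(757,241),(476,235)]]
B=[f('br',u,88) for u in [(16,137),(315,112),(323,236),(23,261)]]
h=[f('han',u,52) for u in [(547,292),(672,294)]]
f('grip far',(189,325),62);f('grip near',(187,357),62)
f('tongue end',(170,365),18);f('tongue end',(211,362),18)
f('guide nearL',(64,418),27);f('guide nearR',(326,396),27)
f('petri',((385/1.25-190)*3,(320/1.25-90)*3),17)
for n,Q in(('cab',A),('br',B)):
    print(n,[round(np.linalg.norm(Q[i]-Q[i-1]),1) for i in range(4)], 'yaws',np.arctan2((Q[0]-Q[3])[1],(Q[0]-Q[3])[0]),np.arctan2(-(Q[1]-Q[0])[0]*-1,-(Q[1]-Q[0])[1]),np.arctan2((Q[2]-Q[3])[0],-(Q[2]-Q[3])[1]))
d=h[1]-h[0];print(np.linalg.norm(d),'yaw',np.arctan2(d[0],-d[1]))
E
```

```text
cab [867.5 -99.   85. ]
cab [ 857.9 -377.6   85. ]
cab [ 630.  -368.5   85. ]
cab [637.4 -90.5  85. ]
br [736.7 361.1  88. ]
br [761.1  67.5  88. ]
br [636.6  59.8  88. ]
br [613.3 351.3  88. ]
han [ 584.9 -164.    52. ]
han [ 582.1 -290.4   52. ]
grip far [552.6 193.6  62. ]
grip near [520.8 195.2  62. ]
tongue end [516.5 218.9  18. ]
tongue end [519.2 177.1  18. ]
guide nearL [462.9 323.3  27. ]
guide nearR [483.1  59.4  27. ]
petri [380.1  31.7  17. ]
cab [np.float64(230.3), np.float64(278.8), np.float64(228.0), np.float64(278.1)] yaws -0.037151196243561245 -0.034625943896837076 -0.0263795889814276
br [np.float64(123.8), np.float64(294.6), np.float64(124.7), np.float64(292.4)] yaws 0.07924897104745549 0.0829138377539574 0.07962179584443137
126.41780670883759 yaw -0.02180162205371352
```

```bash

python3 -m creep '{"jaw":[0,0,0,0,0,0],"travel":[[0.2,-0.115,0],[0.4,-0.23,0],[0.6,-0.35,0],[0.8,-0.46,0],[1,-0.577,0],[1,-0.577,0]],"yaw":[0,0,0,0,0,0]}' 30
python3 -m creep '{"jaw":[0,0,0,0,0,0],"travel":[[0.2,-0.115,0],[0.4,-0.23,0],[0.6,-0.35,0],[0.8,-0.46,0],[1,-0.577,0],[1,-0.577,0]],"yaw":[0,0,0,0,0,0]}'
python3 -m creep '{"jaw":[0,0,0,0,0,0],"travel":[[0.2,-0.115,0],[0.4,-0.23,0],[0.6,-0.35,0],[0.8,-0.46,0],[1,-0.577,0],[1,-0.577,0]],"yaw":[0,0,0,0,0,0]}'
python3 -m creep '{"jaw":[184,184,184,184,184,184,184],"travel":[[0,0,0],[0,0,0],[0,0,0],[0,0,0],[0,0,0],[0,0,0],[0,0,0]],"yaw":[-0.2,-0.4,-0.6,-0.8,-1,-1,-1]}'
python3 -m creep '{"jaw":[184,184,184,184,184,184,184],"travel":[[0,0,0],[0,0,0],[0,0,0],[0,0,0],[0,0,0],[0,0,0],[0,0,0]],"yaw":[-0.2,-0.4,-0.6,-0.8,-1,-1,-1]}'
python3 - <<'E'
from h import *
go([583.5,-227,110],-0.034+np.pi/2)
E
```

```text
time_s: 0.75
tcp_pos: [325.1, -511.6, 205.4]
ee_rot: [0.988, 0.156, 0.001, -0.001]
ft_force: [0.1, 0.6, -0.4]
width: 1.003
time_s: 1.35
tcp_pos: [441.1, -383.7, 205.3]
ee_rot: [0.988, 0.156, 0.001, -0.001]
ft_force: [-0.8, -0.0, 0.5]
width: 0.996
time_s: 1.95
tcp_pos: [557.3, -255.8, 205.2]
ee_rot: [0.988, 0.156, 0.0, -0.001]
ft_force: [-0.5, 0.3, -0.1]
width: 0.999
time_s: 2.65
tcp_pos: [554.2, -260.5, 205.3]
ee_rot: [0.92, 0.391, -0.0, -0.0]
ft_force: [0.5, 0.1, -0.0]
width: 0.439
time_s: 3.35
tcp_pos: [554.5, -259.8, 205.4]
ee_rot: [0.795, 0.606, -0.0, -0.0]
ft_force: [-0.1, 0.3, -0.1]
width: 0.279
t 3.35 tcp [ 554.5 -259.8  205.4] yaw(x-axis) 1.3028 F [-0.1  0.3 -0.1] w 0.279 q [ 0.58  0.34 -0.32  1.73  0.12  1.08 -0.04]
travel [0.262 0.128 0.636] mm [39.3 19.3 95.4]
yaw -0.468
```

```bash

python3 -m creep '{"jaw":[184,184,184,184,184],"travel":[[0.13,0.06,0.3],[0.262,0.128,0.5],[0.262,0.128,0.636],[0.262,0.128,0.636],[0.262,0.128,0.636]],"yaw":[-0.2,-0.4,-0.468,-0.468,-0.468]}' 30
python3 - <<'E'
from h import *
go([583.5,-227,31],-0.034+np.pi/2)
c=arm.calibration('wrist'); print(proj(c,[583.5,-227,52.5]),proj(c,[584,-167,52.5]),proj(c,[581,-287,52.5]))
pic('wrist','w1')
E
```

```text
time_s: 3.85
tcp_pos: [583.3, -227.0, 110.5]
ee_rot: [0.719, 0.695, -0.0, -0.0]
ft_force: [0.3, -0.1, 1.3]
width: 0.277
t 3.85 tcp [ 583.3 -227.   110.5] yaw(x-axis) 1.5379 F [ 0.3 -0.1  1.3] w 0.277 q [ 0.54  0.47 -0.36  1.79  0.2   0.92  0.07]
travel [-0.     0.001  0.53 ] mm [-0.   0.2 79.5]
yaw 0.002
[321.5 220.3] [319.2 132.3] [320.8 297.7]
```

View pics/w1.png

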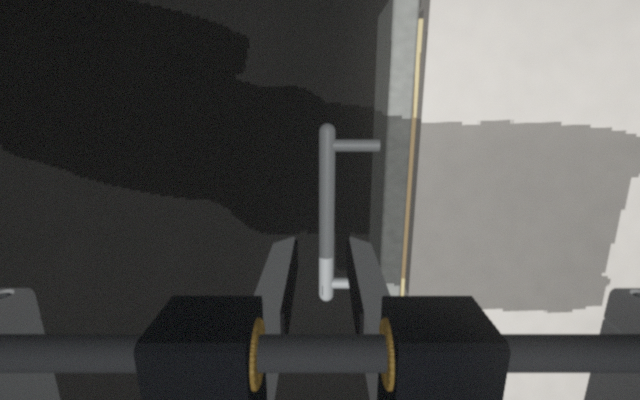

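The bar runs straight up the picture at column 327 (ends 125 and 300), about 5 mm farther from the robot than I measured. I'll correct x to 588, then descend, pinch and pull.

```bash

python3 -m creep '{"jaw":[184,184,184,184,184,255,255,255,255],"travel":[[0,0.031,0.15],[0,0.031,0.3],[0,0.031,0.45],[0,0.031,0.53],[0,0.031,0.53],[0,0.031,0.53],[0,0.031,0.53],[0,0.031,0.53],[0,0.031,0.53]],"yaw":[0,0,0,0,0,0,0,0,0]}' 30
python3 - <<'E'
from h import *
s,r=st()
a=-0.034; go(s['tcp_pos']-168*np.array([np.cos(a),np.sin(a),0]))
E
```

```text
time_s: 4.8
tcp_pos: [588.5, -227.0, 31.9]
ee_rot: [0.717, 0.697, 0.0, 0.001]
ft_force: [-3.3, -0.2, 7.3]
width: 0.109
t 4.8 tcp [ 588.5 -227.    31.9] yaw(x-axis) 1.5413 F [-3.3 -0.2  7.3] w 0.109 q [ 0.51  0.57 -0.33  1.82  0.25  0.79  0.03]
t 4.8 tcp [ 588.5 -227.    31.9] yaw(x-axis) 1.5413 F [-3.3 -0.2  7.3] w 0.109 q [ 0.51  0.57 -0.33  1.82  0.25  0.79  0.03]
travel [ 5.00e-03 -1.12e+00 -1.00e-03] mm [   0.8 -168.    -0.2]
```

```bash

python3 -m creep '{"jaw":[255,255,255,255,255,255,255,255,255,255,255],"travel":[[0,-0.1,0],[0,-0.2,0],[0,-0.3,0],[0,-0.4,0],[0,-0.5,0],[0,-0.6,0],[0,-0.7,0],[0,-0.8,0],[0,-0.9,0],[0,-0.96,0],[0,-0.96,0]],"yaw":[0,0,0,0,0,0,0,0,0,0,0]}'
python3 -m creep '{"jaw":[255,255,255,255],"travel":[[0,-0.02,0],[0,-0.04,0],[0,-0.05,0],[0,-0.05,0]],"yaw":[0,0,0,0]}'
```

```text
time_s: 5.9
tcp_pos: [444.1, -222.0, 31.8]
ee_rot: [0.717, 0.697, 0.0, 0.001]
ft_force: [-0.8, 5.3, 7.3]
width: 0.107
time_s: 6.3
tcp_pos: [437.7, -221.8, 31.8]
ee_rot: [0.717, 0.697, 0.001, 0.001]
ft_force: [-1.8, 5.9, 10.3]
width: 0.106
```

```bash

python3 -m creep '{"jaw":[255,255,255,255],"travel":[[0,-0.02,0],[0,-0.04,0],[0,-0.05,0],[0,-0.05,0]],"yaw":[0,0,0,0]}'
```

```text
time_s: 6.7
tcp_pos: [430.3, -221.6, 31.8]
ee_rot: [0.717, 0.697, 0.001, 0.001]
ft_force: [-1.0, 6.4, 11.3]
width: 0.106
```

```bash

python3 -m creep '{"jaw":[255,255,255,255,255],"travel":[[0,-0.015,0],[0,-0.03,0],[0,-0.045,0],[0,-0.06,0],[0,-0.06,0]],"yaw":[0,0,0,0,0]}'
```

```text
time_s: 7.2
tcp_pos: [423.0, -221.3, 31.9]
ee_rot: [0.717, 0.697, 0.002, 0.002]
ft_force: [8.7, 6.8, -1.4]
width: 0.105
```

```bash

python3 -m creep '{"jaw":[255,255,255,255],"travel":[[0,-0.015,0],[0,-0.02,0],[0,-0.02,0],[0,-0.02,0]],"yaw":[0,0,0,0]}'
python3 -m creep '{"jaw":[255,184,184,184,184,184,184],"travel":[[0,0.035,0],[0,0.035,0],[0,0.035,0],[0,0.035,0],[0,0.035,-0.3],[0,0.035,-0.6],[0,0.035,-1]],"yaw":[0,0,0,0,0,0,0]}'
python3 - <<'E'
from h import *
go([530,196,180],0.081+np.pi)
E
```

```text
time_s: 7.6
tcp_pos: [422.9, -221.3, 32.1]
ee_rot: [0.717, 0.697, 0.003, 0.004]
ft_force: [24.4, 3.6, -19.2]
width: 0.108
time_s: 8.3
tcp_pos: [421.5, -221.5, 171.8]
ee_rot: [0.717, 0.697, -0.0, -0.001]
ft_force: [0.4, -0.3, -0.2]
width: 0.279
t 8.3 tcp [ 421.5 -221.5  171.8] yaw(x-axis) 1.5417 F [ 0.4 -0.3 -0.2] w 0.279 q [ 0.72  0.16 -0.41  2.05  0.08  0.94  0.24]
travel [ 2.803  0.642 -0.053] mm [420.5  96.3  -7.9]
yaw 2.921
```

```bash

python3 -m creep '{"jaw":[150,150,150,150,150],"travel":[[0.25,0.05,0],[0.5,0.1,0],[0.75,0.15,0],[0.935,0.214,0],[0.935,0.214,0]],"yaw":[0,0,0,0,0]}'
python3 -m creep '{"jaw":[150,150,150,150,150],"travel":[[0.25,0.05,0],[0.5,0.1,0],[0.75,0.15,0],[0.935,0.214,0],[0.935,0.214,0]],"yaw":[0,0,0,0,0]}'
python3 -m creep '{"jaw":[150,150,150,150,150],"travel":[[0.25,0.05,0],[0.5,0.1,0],[0.75,0.15,0],[0.935,0.214,0],[0.935,0.214,0]],"yaw":[0,0,0,0,0]}'
python3 -m creep '{"jaw":[150,150,150,150,150],"travel":[[0,0,0],[0,0,0],[0,0,0],[0,0,0],[0,0,0]],"yaw":[-0.25,-0.5,-0.75,-1,-1]}'
python3 -m creep '{"jaw":[150,150,150,150,150],"travel":[[0,0,0],[0,0,0],[0,0,0],[0,0,0],[0,0,0]],"yaw":[-0.25,-0.5,-0.75,-1,-1]}'
python3 -m creep '{"jaw":[150,150,150,150,150],"travel":[[0,0,0],[0,0,0],[0,0,0],[0,0,0],[0,0,0]],"yaw":[-0.25,-0.5,-0.75,-1,-1]}'
python3 - <<'E'
from h import *
go([537,195.5,110],0.081+np.pi)
E
```

```text
time_s: 8.8
tcp_pos: [459.5, -79.2, 171.0]
ee_rot: [0.716, 0.698, 0.001, 0.0]
ft_force: [0.3, -1.1, 0.0]
width: 0.41
time_s: 9.3
tcp_pos: [495.4, 59.7, 170.7]
ee_rot: [0.716, 0.698, 0.001, -0.0]
ft_force: [0.7, -0.7, -0.2]
width: 0.412
time_s: 9.8
tcp_pos: [531.3, 198.6, 170.5]
ee_rot: [0.716, 0.698, 0.0, -0.001]
ft_force: [0.7, 0.1, 0.1]
width: 0.41
time_s: 10.3
tcp_pos: [531.0, 194.0, 170.3]
ee_rot: [0.522, 0.853, -0.0, -0.0]
ft_force: [-0.0, -0.2, -0.3]
width: 0.411
time_s: 10.8
tcp_pos: [530.9, 194.7, 170.4]
ee_rot: [0.297, 0.955, -0.0, -0.0]
ft_force: [-0.5, 0.9, 0.3]
width: 0.415
time_s: 11.3
tcp_pos: [530.9, 195.1, 170.3]
ee_rot: [0.052, 0.999, -0.0, -0.0]
ft_force: [-0.8, 1.2, 0.0]
width: 0.416
t 11.3 tcp [530.9 195.1 170.3] yaw(x-axis) 3.0377 F [-0.8  1.2  0. ] w 0.416 q [ 0.29  0.44 -0.96  1.85  0.41  1.07  0.64]
travel [-0.041  0.007  0.402] mm [-6.1  1.  60.3]
yaw -0.37
```

```bash

python3 -m creep '{"jaw":[150,150,150,150],"travel":[[-0.041,0.007,0.2],[-0.041,0.007,0.35],[-0.041,0.007,0.35],[-0.041,0.007,0.35]],"yaw":[-0.2,-0.37,-0.37,-0.37]}'
python3 - <<'E'
from h import *
s,r=st()
c=arm.calibration('wrist')
for p in ([537,195.5,62],[552,196.7,62],[522,194,62],[625,205.5,66]): print(p,proj(c,p))
pic('wrist','w2')
import pickle; pickle.dump((c,s),open('w2.pkl','wb'))
E
```

```text
time_s: 11.7
tcp_pos: [537.0, 196.4, 118.5]
ee_rot: [-0.039, 0.999, 0.0, -0.0]
ft_force: [0.7, -0.5, -0.1]
width: 0.411
t 11.7 tcp [537.  196.4 118.5] yaw(x-axis) -3.0634 F [ 0.7 -0.5 -0.1] w 0.411 q [ 0.27  0.52 -0.95  1.88  0.5   1.    0.75]
[537, 195.5, 62] [320.2 220.5]
[552, 196.7, 62] [320.3 241. ]
[522, 194, 62] [319.7 199.3]
[625, 205.5, 66] [324.5 335.5]
```

View pics/w2.png

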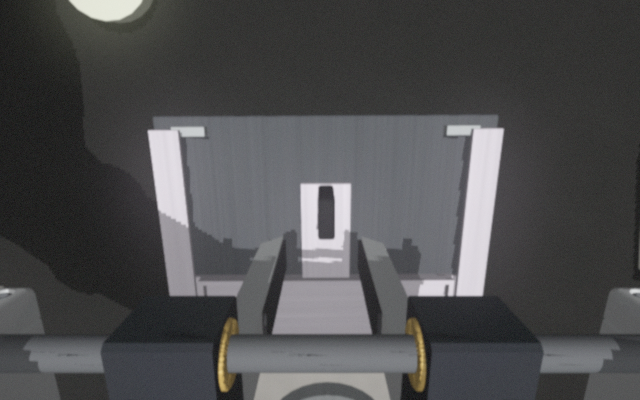

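The grip's top is at columns 319–333 and rows 186–240, about 3 mm to the left (+y) of my estimate. I'll correct that and pinch it.

```bash

python3 -m creep '{"jaw":[150,150,150,150,150,255,255,255,255,255],"travel":[[0,0.02,0.15],[0,0.02,0.3],[0,0.02,0.45],[0,0.02,0.57],[0,0.02,0.57],[0,0.02,0.57],[0,0.02,0.57],[0,0.02,0.57],[0,0.02,0.57],[0,0.02,0.57]],"yaw":[0,0,0,0,0,0,0,0,0,0]}' 30
python3 - <<'E'
from h import *
s,r=st()
E
```

```text
time_s: 12.75
tcp_pos: [537.3, 199.4, 33.4]
ee_rot: [-0.042, 0.999, 0.0, 0.001]
ft_force: [-0.8, -0.6, 7.5]
width: 0.126
t 12.75 tcp [537.3 199.4  33.4] yaw(x-axis) -3.0569 F [-0.8 -0.6  7.5] w 0.126 q [ 0.2   0.63 -0.87  1.93  0.63  0.87  0.66]
```

```bash

python3 -m creep '{"jaw":[255,255,255,255,255,255,255,255,255],"travel":[[0.1,0,0],[0.2,0,0],[0.3,0,0],[0.4,0,0],[0.5,0,0],[0.6,0,0],[0.7,0,0],[0.74,0,0],[0.74,0,0]],"yaw":[0,0,0,0,0,0,0,0,0]}'
python3 -m creep '{"jaw":[255,255,255,255],"travel":[[0.02,0,0],[0.04,0,0],[0.05,0,0],[0.05,0,0]],"yaw":[0,0,0,0]}'
```

```text
time_s: 13.65
tcp_pos: [425.4, 189.9, 32.9]
ee_rot: [-0.043, 0.999, -0.0, 0.0]
ft_force: [-3.5, 0.1, 4.2]
width: 0.125
time_s: 14.05
tcp_pos: [418.9, 189.4, 32.7]
ee_rot: [-0.043, 0.999, 0.0, 0.0]
ft_force: [0.9, 0.8, 6.5]
width: 0.125
```

```bash

python3 -m creep '{"jaw":[255,255,255,255],"travel":[[0.02,0,0],[0.04,0,0],[0.05,0,0],[0.05,0,0]],"yaw":[0,0,0,0]}'
```

```text
time_s: 14.45
tcp_pos: [416.2, 189.4, 33.5]
ee_rot: [-0.042, 0.999, 0.002, 0.004]
ft_force: [32.8, 1.3, -16.3]
width: 0.121
```

```bash

python3 -m creep '{"jaw":[255,150,150,150,150,150,150],"travel":[[-0.03,0,0],[-0.03,0,0],[-0.03,0,0],[-0.03,0,0],[-0.03,0,-0.3],[-0.03,0,-0.6],[-0.03,0,-1]],"yaw":[0,0,0,0,0,0,0]}'
python3 -m creep '{"jaw":[100,100,100,100,100],"travel":[[0,-0.25,-0.05],[0,-0.5,-0.1],[0,-0.75,-0.2],[0,-1,-0.2],[0,-1,-0.2]],"yaw":[0.05,0.1,0.15,0.2,0.2]}'
python3 - <<'E'
from h import *
st(); pic('top','top2',crop=(190,120,450,270),s=3)
E
```

```text
time_s: 15.15
tcp_pos: [414.4, 189.1, 173.4]
ee_rot: [-0.043, 0.999, 0.0, -0.001]
ft_force: [0.9, -1.0, 1.2]
width: 0.408
time_s: 15.65
tcp_pos: [428.4, 35.0, 202.5]
ee_rot: [0.011, 1.0, -0.001, -0.0]
ft_force: [-0.7, -0.3, -0.8]
width: 0.605
t 15.65 tcp [428.4  35.  202.5] yaw(x-axis) 3.1197 F [-0.7 -0.3 -0.8] w 0.605 q [ 0.83  0.12 -1.1   2.08  0.13  1.01  1.21]
```

View pics/top2.png

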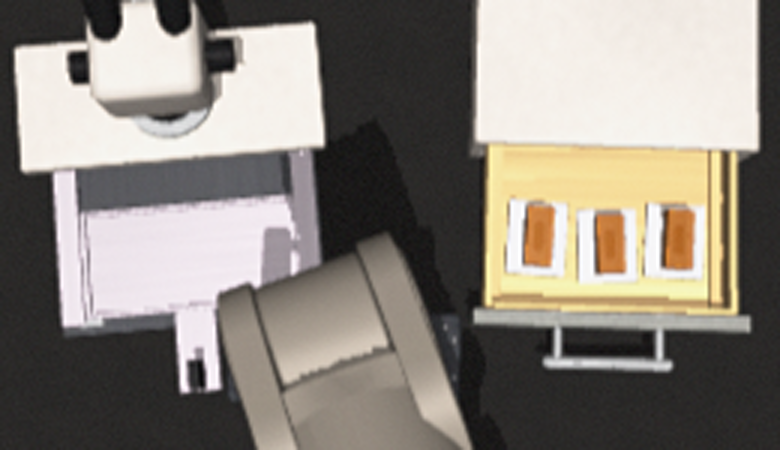

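```bash
python3 - <<'E'
from h import *
c=arm.calibration('top')
def f(n,uv,z): 
    p=ray(c,(uv[0]/3+190,uv[1]/3+120),z); print(n,p.round(1)); return p
for n,a,b in(('A',(541,241),(537.5,238)),('B',(612,244),(607.5,245.5)),('C',(681,240),(674.5,241))):
    f(n+' block',a,54); f(n+' plate',b,30)
f('carr farL',(85,212),24);f('carr farR',(293,193),24);f('carr nearL',(90,317),24)
f('grip near',(196,390),62);f('grip far',(196,360),62);
f('tongue',(181,391),18);f('tongue',(222,389),18)
o=np.array([744.6,215.2]);a=.083;u=np.array([np.cos(a),np.sin(a)]);v=np.array([-u[1],u[0]])
print('carrier pred',o-211*u,[o-211*u+v*k for k in(68,0,-68)], 'corners',[proj(c,[*(o+x*u+y*v),24])*3-np.array([570,360]) for x,y in((-157,117),(-157,-117),(-265,117))])
E
```

```text
A block [ 545.2 -156.8   54. ]
A plate [ 550.8 -156.6   30. ]
B block [ 541.7 -228.2   54. ]
B plate [ 542.7 -228.1   30. ]
C block [ 545.3 -297.8   54. ]
C plate [ 546.8 -297.    30. ]
carr farL [581.1 305.1  24. ]
carr farR [599.5  93.1  24. ]
carr nearL [473.9 298.1  24. ]
grip near [400.1 185.3  62. ]
grip far [429.3 185.5  62. ]
tongue [398.8 206.5  18. ]
tongue [400.4 165.1  18. ]
carrier pred [534.32637236 197.70710092] [array([528.68885038, 265.47300935]), array([534.32637236, 197.70710092]), array([539.96389434, 129.94119248])] corners [array([ 71.4, 214.5]), array([300.3, 194.4]), array([ 78.3, 320.1])]
```

Three specimens are in the open drawer, with blocks near (541,241), (612,244) and (681,240) in the crop. The carrier is fully out. I'll move above the middle one for a wrist view of all three.

```bash

python3 -m creep '{"jaw":[120,120,120,120,120],"travel":[[-0.2,-0.25,0],[-0.4,-0.5,0],[-0.6,-0.75,0],[-0.76,-1,0],[-0.76,-1,0]],"yaw":[-0.05,-0.05,-0.05,-0.05,-0.05]}'
python3 -m creep '{"jaw":[120,120,120,120,120],"travel":[[0,-0.25,0],[0,-0.5,0],[0,-0.7,0.2],[0,-0.7,0.2],[0,-0.7,0.2]],"yaw":[0,0,0,0,0]}'
python3 - <<'E'
from h import *
s,r=st(); c=arm.calibration('wrist')
for p in ([545.2,-156.8,54],[541.7,-228.2,54],[545.3,-297.8,54]): print(p,proj(c,p))
pic('wrist','w3',s=1.25)
import pickle; pickle.dump((c,s),open('w3.pkl','wb'))
E
```

```text
time_s: 16.2
tcp_pos: [542.1, -115.8, 201.3]
ee_rot: [-0.003, 1.0, 0.001, -0.0]
ft_force: [-0.1, 1.5, -0.0]
width: 0.529
time_s: 16.7
tcp_pos: [541.0, -215.8, 171.7]
ee_rot: [-0.005, 1.0, 0.001, -0.001]
ft_force: [0.8, -0.0, 1.0]
width: 0.529
t 16.7 tcp [ 541.  -215.8  171.7] yaw(x-axis) -3.1308 F [ 0.8 -0.   1. ] w 0.529 q [ 0.97  0.45 -0.9   1.81  0.39  1.08  1.51]
[545.2, -156.8, 54] [390.  203.5]
[541.7, -228.2, 54] [306.7 198.7]
[545.3, -297.8, 54] [225.3 202. ]
```

View pics/w3.png

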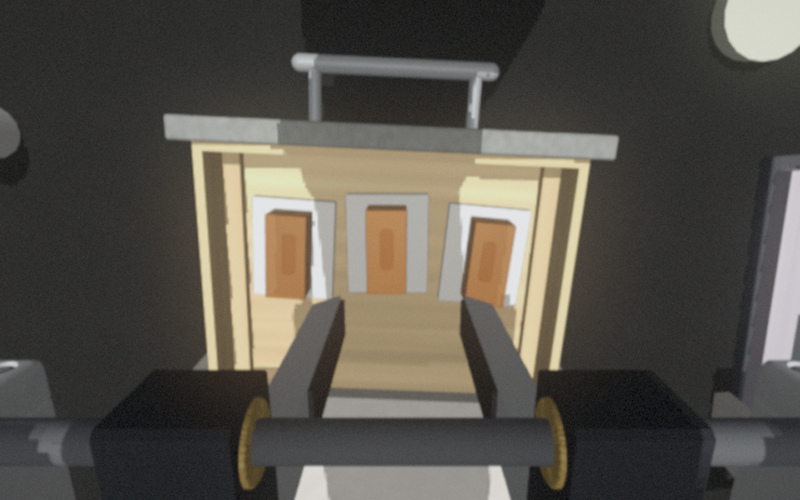

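```bash
python3 - <<'E'
from h import *
import pickle; c,s=pickle.load(open('w3.pkl','rb'))
for n,q in dict(C=[(267,214),(310,215),(306,298),(266,296)],B=[(366,210),(407,210),(405,294),(367,293)],A=[(473,221),(514,222),(503,305),(467,302)]).items():
    P=np.array([ray(c,(u/1.25,v/1.25),54) for u,v in q]); d=(P[2]+P[3]-P[0]-P[1])/2; w=(P[1]+P[2]-P[0]-P[3])/2
    print(n,P.mean(0).round(1),'len',np.linalg.norm(d).round(1),'wid',np.linalg.norm(w).round(1),'yaw',np.arctan2(d[1],d[0]).round(3))
P=[ray(c,(u/1.25,v/1.25),52) for u,v in[(302,62),(492,72)]];print(P)
E
```

```text
C [ 548.3 -294.1   54. ] len 59.0 wid 28.4 yaw -0.086
B [ 544.8 -226.2   54. ] len 59.2 wid 27.0 yaw -0.004
A [ 551.7 -155.3   54. ] len 59.0 wid 26.6 yaw -0.037
[array([ 423.85654717, -278.39505184,   52.        ]), array([ 428.33783069, -160.8025803 ,   52.        ])]
```

```bash
python3 - <<'E'
from h import *
go([550.5,-155.3,34],-0.037)
E
```

```text
t 16.75 tcp [ 541.6 -215.2  172.6] yaw(x-axis) -3.1295 F [ 0.8 -0.8  0.5] w 0.533 q [ 0.97  0.45 -0.9   1.81  0.39  1.08  1.51]
travel [-0.064  0.397  0.924] mm [ -9.6  59.6 138.6]
yaw 0.098
```

```bash

python3 -m creep '{"jaw":[120,120,120,120,120,120,120,120,255,255,255,255],"travel":[[-0.03,0.2,0.1],[-0.064,0.397,0.2],[-0.064,0.397,0.4],[-0.064,0.397,0.6],[-0.064,0.397,0.75],[-0.064,0.397,0.85],[-0.064,0.397,0.924],[-0.064,0.397,0.924],[-0.064,0.397,0.924],[-0.064,0.397,0.924],[-0.064,0.397,0.924],[-0.064,0.397,0.924]],"yaw":[0.05,0.098,0.098,0.098,0.098,0.098,0.098,0.098,0.098,0.098,0.098,0.098]}' 30
python3 -m creep '{"jaw":[255,255,255,255,255,255,255],"travel":[[0,0,-0.05],[0,0,-0.15],[0,0,-0.3],[0,0,-0.45],[0,0,-0.55],[0,0,-0.6],[0,0,-0.6]],"yaw":[0,0,0,0,0,0,0]}'
python3 - <<'E'
from h import *
go([528.7,265.5,120],0.083)
E
```

```text
time_s: 17.95
tcp_pos: [550.9, -157.5, 34.8]
ee_rot: [0.02, 1.0, -0.0, 0.001]
ft_force: [-1.2, 0.2, 7.9]
width: 0.294
time_s: 18.65
tcp_pos: [550.8, -157.8, 125.0]
ee_rot: [0.02, 1.0, -0.0, 0.001]
ft_force: [-0.1, 0.1, -0.5]
width: 0.296
t 18.65 tcp [ 550.8 -157.8  125. ] yaw(x-axis) 3.1023 F [-0.1  0.1 -0.5] w 0.296 q [ 0.85  0.48 -0.87  1.88  0.44  0.99  1.31]
travel [0.258 2.814 0.031] mm [ 38.7 422.1   4.7]
yaw -0.244
```

```bash

python3 -m creep '{"jaw":[255,255,255,255,255],"travel":[[0.03,0.25,0],[0.06,0.5,0],[0.08,0.75,0],[0.086,0.938,0],[0.086,0.938,0]],"yaw":[0,0,0,0,0]}'
python3 -m creep '{"jaw":[255,255,255,255,255],"travel":[[0.03,0.25,0],[0.06,0.5,0],[0.08,0.75,0],[0.086,0.938,0],[0.086,0.938,0]],"yaw":[0,0,0,0,0]}'
python3 -m creep '{"jaw":[255,255,255,255,255],"travel":[[0.03,0.25,0],[0.06,0.5,0],[0.08,0.75,0],[0.086,0.938,0],[0.086,0.938,0]],"yaw":[-0.1,-0.2,-0.244,-0.244,-0.244]}'
python3 - <<'E'
from h import *
go([528.7,265.5,30],0.083)
c=arm.calibration('wrist'); o=np.array([534.3,197.7]);a=.083;u=np.array([np.cos(a),np.sin(a)]);v=np.array([-u[1],u[0]])
for y in(104,-104):
  for x in (50,-50): print(x,y,proj(c,[*(o+x*u+y*v),24]))
pic('wrist','w4',s=1.25)
import pickle; pickle.dump(c,open('w4.pkl','wb'))
E
```

```text
time_s: 19.15
tcp_pos: [542.3, -12.1, 123.6]
ee_rot: [0.017, 1.0, 0.001, -0.0]
ft_force: [0.2, -0.5, -1.3]
width: 0.295
time_s: 19.65
tcp_pos: [534.8, 128.4, 123.6]
ee_rot: [0.017, 1.0, 0.001, -0.0]
ft_force: [0.1, -0.3, -1.0]
width: 0.295
time_s: 20.15
tcp_pos: [527.3, 268.9, 123.5]
ee_rot: [-0.043, 0.999, 0.001, -0.0]
ft_force: [-0.4, -0.2, -0.8]
width: 0.299
t 20.15 tcp [527.3 268.9 123.5] yaw(x-axis) -3.0547 F [-0.4 -0.2 -0.8] w 0.299 q [ 0.13  0.54 -0.94  1.83  0.51  1.03  0.65]
travel [-0.008 -0.024  0.623] mm [-1.2 -3.6 93.5]
yaw 0.008
50 104 [359.6 262.4]
-50 104 [363.8 142.6]
50 -104 [112.3 261.7]
-50 -104 [ 92.5 141.6]
```

View pics/w4.png

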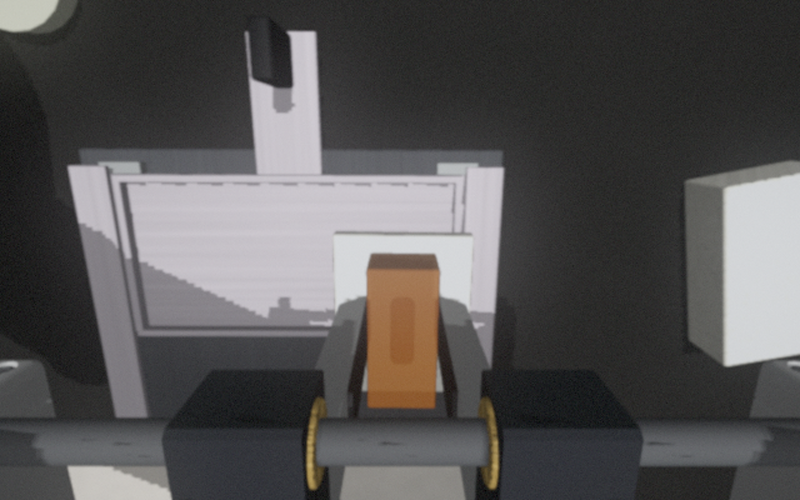

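The block is held straight and the plate sits level. The carrier's inner corners are near (125,183), (457,184) and (140,328), about 2 mm farther and 2 mm to +y of my model. I'll correct for that and set the specimen down.

```bash

python3 -m creep '{"jaw":[255,255,255,255,255,255,255,120,120,120,120],"travel":[[-0.017,-0.017,0.15],[-0.017,-0.017,0.3],[-0.017,-0.017,0.45],[-0.017,-0.017,0.55],[-0.017,-0.017,0.6],[-0.017,-0.017,0.63],[-0.017,-0.017,0.63],[-0.017,-0.017,0.63],[-0.017,-0.017,0.63],[-0.017,-0.017,0.55],[-0.017,-0.017,0.3]],"yaw":[0,0,0,0,0,0,0,0,0,0,0]}'
python3 -m creep '{"jaw":[120,120,120,120,120],"travel":[[0,-0.25,-0.3],[0,-0.5,-0.5],[0,-0.75,-0.5],[0,-0.97,-0.5],[0,-0.97,-0.5]],"yaw":[0,0.1,0.2,0.244,0.244]}'
python3 - <<'E'
from h import *
go([544,-227.2,150],-0.004)
E
```

```text
time_s: 21.3
tcp_pos: [529.5, 262.7, 78.1]
ee_rot: [-0.042, 0.999, -0.001, -0.002]
ft_force: [1.1, -0.5, 0.4]
width: 0.525
time_s: 21.8
tcp_pos: [543.8, 113.5, 155.0]
ee_rot: [0.023, 1.0, -0.001, 0.001]
ft_force: [-0.5, 0.7, -0.8]
width: 0.529
t 21.8 tcp [543.8 113.5 155. ] yaw(x-axis) 3.0961 F [-0.5  0.7 -0.8] w 0.529 q [ 0.43  0.44 -0.95  1.88  0.41  1.03  0.84]
travel [-0.104 -2.269  0.039] mm [ -15.7 -340.3    5.8]
yaw -0.083
```

```bash

python3 -m creep '{"jaw":[120,120,120,120,120],"travel":[[-0.03,-0.25,0],[-0.035,-0.5,0],[-0.035,-0.7,0],[-0.035,-0.756,0],[-0.035,-0.756,0]],"yaw":[0,0,0,0,0]}'
python3 -m creep '{"jaw":[120,120,120,120,120],"travel":[[-0.03,-0.25,0],[-0.035,-0.5,0],[-0.035,-0.7,0],[-0.035,-0.756,0],[-0.035,-0.756,0]],"yaw":[0,0,0,0,0]}'
python3 -m creep '{"jaw":[120,120,120,120,120],"travel":[[-0.03,-0.25,0],[-0.035,-0.5,0],[-0.035,-0.7,0],[-0.035,-0.756,0],[-0.035,-0.756,0]],"yaw":[-0.083,-0.083,-0.083,-0.083,-0.083]}'
cat >> h.py <<'E'
def blocks(z=54,save=None):
    c=arm.calibration('wrist'); im=arm.camera('wrist')[:,:,::-1].copy()
    if save: cv2.imwrite('pics/'+save+'.png',im)
    hsv=cv2.cvtColor(im,cv2.COLOR_BGR2HSV)
    m=cv2.inRange(hsv,(3,130,90),(16,255,255)); m=cv2.morphologyEx(m,cv2.MORPH_OPEN,np.ones((3,3)))
    m=cv2.morphologyEx(m,cv2.MORPH_CLOSE,np.ones((7,7)))
    for k in cv2.findContours(m,cv2.RETR_EXTERNAL,cv2.CHAIN_APPROX_NONE)[0]:
        if cv2.contourArea(k)<600: continue
        P=np.array([ray(c,p,z)[:2] for p in k[:,0]]).astype(np.float32)
        b=cv2.minAreaRect(P); q=cv2.boxPoints(b); e=q[1]-q[0]; f=q[2]-q[1]; e=e if np.linalg.norm(e)>np.linalg.norm(f) else f
        yaw=(np.arctan2(e[1],e[0])+np.pi/2)%np.pi-np.pi/2
        print('block',np.round(b[0],1),'size',np.round(b[1],1),'yaw',round(yaw,3))
E
python3 - <<'E'
from h import *
st(); blocks(54,'w5')
E
```

```text
time_s: 22.3
tcp_pos: [543.9, 4.5, 154.6]
ee_rot: [0.02, 1.0, -0.0, 0.0]
ft_force: [-0.5, -0.5, 0.4]
width: 0.529
time_s: 22.8
tcp_pos: [545.0, -108.0, 154.2]
ee_rot: [0.02, 1.0, 0.0, 0.0]
ft_force: [-0.3, 0.6, -0.0]
width: 0.524
time_s: 23.3
tcp_pos: [546.0, -220.9, 154.1]
ee_rot: [-0.002, 1.0, 0.0, 0.0]
ft_force: [-0.5, 1.2, 0.3]
width: 0.525
t 23.3 tcp [ 546.  -220.9  154.1] yaw(x-axis) -3.1385 F [-0.5  1.2  0.3] w 0.525 q [ 0.96  0.48 -0.88  1.81  0.42  1.05  1.49]
block [ 549.5 -226.4] size [47.2 24.9] yaw 0.009
block [ 548.8 -292.5] size [20.6 57.5] yaw -0.069
```

```bash
python3 - <<'E'
from h import *
go([544.5,-227,34],0.0)
E
python3 -m creep '{"jaw":[120,120,120,120,120,120,120,255,255,255,255],"travel":[[0,-0.04,0.1],[0.008,-0.04,0.3],[0.008,-0.04,0.5],[0.008,-0.04,0.65],[0.008,-0.04,0.75],[0.008,-0.04,0.8],[0.008,-0.04,0.8],[0.008,-0.04,0.8],[0.008,-0.04,0.8],[0.008,-0.04,0.8],[0.008,-0.04,0.8]],"yaw":[0,0,0,0,0,0,0,0,0,0,0]}' 30
python3 -m creep '{"jaw":[255,255,255,255,255,255,255],"travel":[[0,0,-0.05],[0,0,-0.15],[0,0,-0.3],[0,0,-0.45],[0,0,-0.55],[0,0,-0.6],[0,0,-0.6]],"yaw":[0,0,0,0,0,0,0]}'
python3 - <<'E'
from h import *
go([535.5,199,120],0.083)
E
```

```text
t 23.35 tcp [ 546.1 -219.8  154.2] yaw(x-axis) -3.1371 F [ 0.2  0.5 -0.3] w 0.529 q [ 0.96  0.48 -0.88  1.81  0.42  1.05  1.49]
travel [ 0.011 -0.049  0.801] mm [  1.7  -7.3 120.2]
yaw 0.009
time_s: 24.45
tcp_pos: [544.8, -228.2, 34.8]
ee_rot: [-0.001, 1.0, -0.0, 0.001]
ft_force: [-0.2, 0.6, 8.2]
width: 0.294
time_s: 25.15
tcp_pos: [544.6, -228.4, 125.0]
ee_rot: [-0.001, 1.0, -0.0, 0.001]
ft_force: [0.8, -0.9, -1.5]
width: 0.291
t 25.15 tcp [ 544.6 -228.4  125. ] yaw(x-axis) -3.1392 F [ 0.8 -0.9 -1.5] w 0.291 q [ 0.95  0.51 -0.86  1.84  0.45  1.    1.47]
travel [0.054 2.849 0.031] mm [  8.1 427.4   4.6]
yaw -0.161
```

```bash

python3 -m creep '{"jaw":[255,255,255,255,255],"travel":[[0.018,0.25,0],[0.018,0.5,0],[0.018,0.75,0],[0.018,0.94,0],[0.018,0.94,0]],"yaw":[0,0,0,0,0]}'
python3 -m creep '{"jaw":[255,255,255,255,255],"travel":[[0.018,0.25,0],[0.018,0.5,0],[0.018,0.75,0],[0.018,0.94,0],[0.018,0.94,0]],"yaw":[0,0,0,0,0]}'
python3 -m creep '{"jaw":[255,255,255,255,255,255],"travel":[[0.018,0.25,0],[0.018,0.5,0],[0.018,0.75,0],[0.018,0.95,0],[0.018,0.95,0],[0.018,0.95,0]],"yaw":[-0.161,-0.161,-0.161,-0.161,-0.161,-0.161]}'
python3 - <<'E'
from h import *
go([535.5,198.5,28.8],0.083)
pic('wrist','w6',s=1.25)
E
```

```text
time_s: 25.65
tcp_pos: [540.8, -82.7, 123.6]
ee_rot: [-0.004, 1.0, 0.001, -0.0]
ft_force: [0.4, -0.5, -0.7]
width: 0.295
time_s: 26.15
tcp_pos: [537.6, 57.6, 123.7]
ee_rot: [-0.004, 1.0, 0.001, -0.0]
ft_force: [0.0, 0.2, -0.2]
width: 0.295
time_s: 26.75
tcp_pos: [534.9, 195.7, 123.2]
ee_rot: [-0.042, 0.999, -0.0, -0.001]
ft_force: [-0.4, -0.2, -1.9]
width: 0.295
t 26.75 tcp [534.9 195.7 123.2] yaw(x-axis) -3.0579 F [-0.4 -0.2 -1.9] w 0.295 q [ 0.27  0.51 -0.94  1.88  0.48  1.    0.77]
travel [-0.006  0.018  0.629] mm [-0.9  2.8 94.4]
yaw 0.001
```

View pics/w6.png

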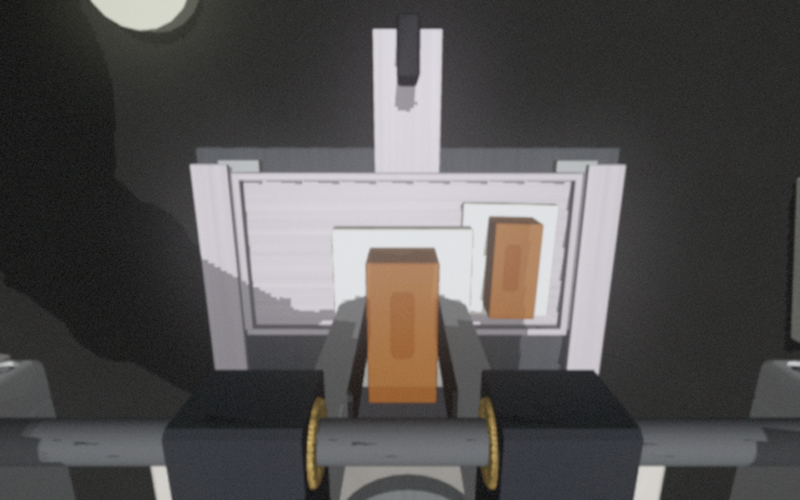

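Specimen A is flat at plate columns 462–557, about 8 mm inside the right rim. The carrier's middle is at column ~410, so B goes slightly right of the tool.

```bash

python3 -m creep '{"jaw":[255,255,255,255,255,255,255],"travel":[[-0.006,0.015,0.15],[-0.006,0.015,0.3],[-0.006,0.015,0.45],[-0.006,0.015,0.55],[-0.006,0.015,0.6],[-0.006,0.015,0.625],[-0.006,0.015,0.625]],"yaw":[0,0,0,0,0,0,0]}'
```

```text
time_s: 27.5
tcp_pos: [535.9, 198.5, 30.4]
ee_rot: [-0.041, 0.999, 0.0, 0.0]
ft_force: [-0.4, -0.1, -1.1]
width: 0.293
```

```bash

python3 -m creep '{"jaw":[255,255,120,120,120,120],"travel":[[0,0,0.01],[0,0,0.01],[0,0,0.01],[0,0,0.01],[0,0,-0.1],[0,0,-0.4]],"yaw":[0,0,0,0,0,0]}'
python3 -m creep '{"jaw":[120,120,120,120,120],"travel":[[0,-0.25,-0.3],[0,-0.5,-0.4],[0,-0.75,-0.4],[0,-1,-0.4],[0,-1,-0.4]],"yaw":[0.1,0.2,0.3,0.32,0.32]}'
python3 - <<'E'
from h import *
go([547,-294.5,150],-0.078)
E
```

```text
time_s: 28.1
tcp_pos: [534.0, 198.0, 89.2]
ee_rot: [-0.042, 0.999, -0.0, -0.002]
ft_force: [0.6, -0.3, 1.2]
width: 0.528
time_s: 28.6
tcp_pos: [548.8, 43.9, 151.2]
ee_rot: [0.042, 0.999, -0.001, 0.0]
ft_force: [0.4, -0.1, -0.2]
width: 0.529
t 28.6 tcp [548.8  43.9 151.2] yaw(x-axis) 3.0581 F [ 0.4 -0.1 -0.2] w 0.529 q [ 0.55  0.42 -0.92  1.9   0.4   1.01  0.93]
travel [-0.176 -2.249  0.013] mm [ -26.4 -337.3    2. ]
yaw -0.011
```

```bash

python3 -m creep '{"jaw":[120,120,120,120,120],"travel":[[-0.03,-0.25,0],[-0.059,-0.5,0],[-0.059,-0.7,0],[-0.059,-0.75,0],[-0.059,-0.75,0]],"yaw":[0,0,0,0,0]}'
python3 -m creep '{"jaw":[120,120,120,120,120],"travel":[[-0.03,-0.25,0],[-0.059,-0.5,0],[-0.059,-0.7,0],[-0.059,-0.75,0],[-0.059,-0.75,0]],"yaw":[0,0,0,0,0]}'
python3 -m creep '{"jaw":[120,120,120,120,120],"travel":[[-0.03,-0.25,0],[-0.059,-0.5,0],[-0.059,-0.7,0],[-0.059,-0.75,0],[-0.059,-0.75,0]],"yaw":[0,0,0,0,0]}'
python3 - <<'E'
from h import *
st(); blocks(54,'w7'); go([548,-295.5,34],-0.078)
E
```

```text
time_s: 29.1
tcp_pos: [548.4, -64.2, 150.9]
ee_rot: [0.039, 0.999, 0.0, 0.0]
ft_force: [-0.6, 0.7, 0.1]
width: 0.53
time_s: 29.6
tcp_pos: [548.9, -175.8, 150.6]
ee_rot: [0.038, 0.999, 0.0, 0.0]
ft_force: [0.2, 0.9, -0.1]
width: 0.532
time_s: 30.1
tcp_pos: [549.3, -288.1, 150.4]
ee_rot: [0.038, 0.999, 0.0, 0.0]
ft_force: [-0.1, 0.1, 0.1]
width: 0.529
t 30.1 tcp [ 549.3 -288.1  150.4] yaw(x-axis) 3.0653 F [-0.1  0.1  0.1] w 0.529 q [ 1.    0.52 -0.83  1.75  0.43  1.07  1.52]
block [ 548.5 -296.1] size [25.2 58.7] yaw -0.073
t 30.15 tcp [ 549.5 -287.   150.5] yaw(x-axis) 3.0666 F [-0.1 -0.4 -0.8] w 0.529 q [ 1.    0.52 -0.83  1.75  0.43  1.07  1.52]
travel [ 0.006 -0.058  0.776] mm [  0.9  -8.7 116.4]
yaw 0.006
```

C is unmoved at (548.5, −296). I'll pick it.

```bash

python3 -m creep '{"jaw":[120,120,120,120,120,120,120,255,255,255,255],"travel":[[0,-0.05,0.1],[0,-0.05,0.3],[0,-0.05,0.5],[0,-0.05,0.65],[0,-0.05,0.73],[0,-0.05,0.775],[0,-0.05,0.775],[0,-0.05,0.775],[0,-0.05,0.775],[0,-0.05,0.775],[0,-0.05,0.775]],"yaw":[0,0,0,0,0,0,0,0,0,0,0]}' 30
python3 -m creep '{"jaw":[255,255,255,255,255,255,255],"travel":[[0,0,-0.05],[0,0,-0.15],[0,0,-0.3],[0,0,-0.45],[0,0,-0.55],[0,0,-0.6],[0,0,-0.6]],"yaw":[0,0,0,0,0,0,0]}'
python3 - <<'E'
from h import *
go([541.5,130.5,120],0.083)
E
```

```text
time_s: 31.25
tcp_pos: [548.6, -297.0, 34.7]
ee_rot: [0.039, 0.999, -0.0, 0.0]
ft_force: [-0.5, -0.4, 6.8]
width: 0.299
time_s: 31.95
tcp_pos: [548.5, -297.1, 125.0]
ee_rot: [0.039, 0.999, -0.0, 0.001]
ft_force: [-0.2, 0.4, -2.1]
width: 0.293
t 31.95 tcp [ 548.5 -297.1  125. ] yaw(x-axis) 3.0645 F [-0.2  0.4 -2.1] w 0.293 q [ 1.    0.55 -0.81  1.76  0.46  1.03  1.51]
travel [0.266 2.839 0.031] mm [ 40.  425.8   4.6]
yaw -0.32
```

```bash

python3 -m creep '{"jaw":[255,255,255,255,255],"travel":[[0.03,0.25,0],[0.06,0.5,0],[0.089,0.75,0],[0.089,0.94,0],[0.089,0.94,0]],"yaw":[0,0,0,0,0]}'
python3 -m creep '{"jaw":[255,255,255,255,255],"travel":[[0.03,0.25,0],[0.06,0.5,0],[0.089,0.75,0],[0.089,0.94,0],[0.089,0.94,0]],"yaw":[0,0,0,0,0]}'
python3 -m creep '{"jaw":[255,255,255,255,255,255],"travel":[[0.03,0.25,0],[0.06,0.5,0],[0.089,0.75,0],[0.089,0.94,0],[0.089,0.94,0],[0.089,0.94,0]],"yaw":[-0.15,-0.32,-0.32,-0.32,-0.32,-0.32]}'
python3 - <<'E'
from h import *
go([541,131,29],0.083)
pic('wrist','w8',s=1.25)
E
```

```text
time_s: 32.45
tcp_pos: [545.6, -150.7, 123.6]
ee_rot: [0.036, 0.999, 0.001, -0.0]
ft_force: [1.0, -0.7, -0.5]
width: 0.293
time_s: 32.95
tcp_pos: [543.0, -9.9, 123.7]
ee_rot: [0.036, 0.999, 0.001, -0.0]
ft_force: [0.3, 0.2, -0.7]
width: 0.292
time_s: 33.55
tcp_pos: [540.7, 127.4, 123.3]
ee_rot: [-0.042, 0.999, -0.0, -0.001]
ft_force: [-0.8, -0.5, -0.6]
width: 0.294
t 33.55 tcp [540.7 127.4 123.3] yaw(x-axis) -3.0581 F [-0.8 -0.5 -0.6] w 0.294 q [ 0.4   0.48 -0.94  1.91  0.47  0.99  0.9 ]
travel [-0.005  0.024  0.628] mm [-0.8  3.6 94.3]
yaw 0.001
```

View pics/w8.png

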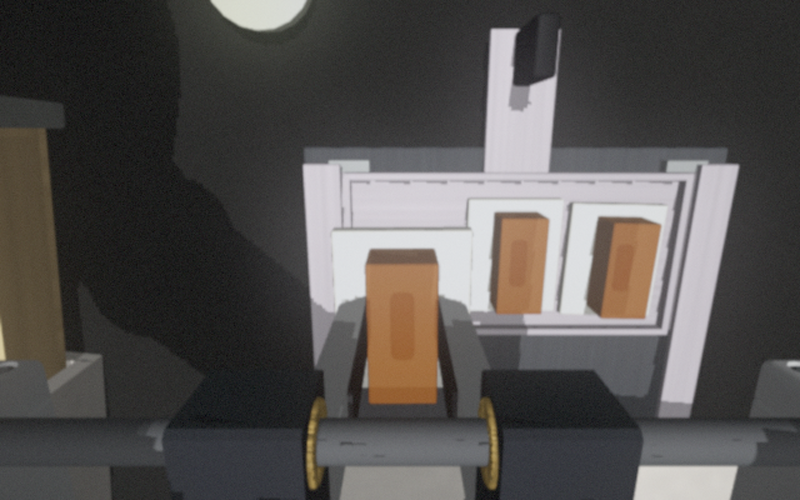

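A and B lie flat, side by side. The free gap runs from column 353 to 468, with its middle at ~410, so C goes about 4–5 mm to +y.

```bash

python3 -m creep '{"jaw":[255,255,255,255,255,255,255],"travel":[[-0.005,0.027,0.15],[-0.005,0.027,0.3],[-0.005,0.027,0.45],[-0.005,0.027,0.55],[-0.005,0.027,0.6],[-0.005,0.027,0.63],[-0.005,0.027,0.63]],"yaw":[0,0,0,0,0,0,0]}'
```

```text
time_s: 34.3
tcp_pos: [541.3, 131.9, 29.6]
ee_rot: [-0.041, 0.999, 0.0, 0.0]
ft_force: [-0.7, 0.7, -1.6]
width: 0.296
```

```bash

python3 -m creep '{"jaw":[255,120,120,120,120,120,120,120],"travel":[[0,0,0.005],[0,0,0.005],[0,0,0.005],[0,0,-0.1],[0,0,-0.4],[0,0,-0.6],[0,0,-0.8],[0,0,-0.8]],"yaw":[0,0,0,0,0,0,0,0]}'
python3 - <<'E'
from h import *
go([418,189.5,150],0.083)
E
```

```text
time_s: 35.1
tcp_pos: [543.0, 133.2, 154.4]
ee_rot: [-0.042, 0.999, 0.0, 0.003]
ft_force: [0.3, -0.1, -0.7]
width: 0.53
t 35.1 tcp [543.  133.2 154.4] yaw(x-axis) -3.0583 F [ 0.3 -0.1 -0.7] w 0.53 q [ 0.41  0.45 -0.97  1.88  0.43  1.03  0.92]
travel [0.799 0.443 0.025] mm [119.9  66.5   3.7]
yaw 0.001
```

```bash

python3 -m creep '{"jaw":[150,150,150,150,150,150],"travel":[[0.2,0.1,0],[0.4,0.22,0],[0.6,0.33,0],[0.8,0.443,0],[0.8,0.443,0],[0.8,0.443,0]],"yaw":[0,0,0,0,0,0]}'
python3 - <<'E'
from h import *
go([418,189.5,33],0.083)
pic('wrist','w9',s=1.25)
E
```

```text
time_s: 35.7
tcp_pos: [416.1, 188.4, 150.1]
ee_rot: [-0.042, 0.999, -0.0, 0.001]
ft_force: [-0.0, -0.1, 1.0]
width: 0.414
t 35.7 tcp [416.1 188.4 150.1] yaw(x-axis) -3.0573 F [-0.  -0.1  1. ] w 0.414 q [ 0.39  0.29 -1.08  2.09  0.31  0.94  0.79]
travel [-0.012  0.007  0.781] mm [ -1.8   1.  117.1]
yaw 0.002
```

View pics/w9.png

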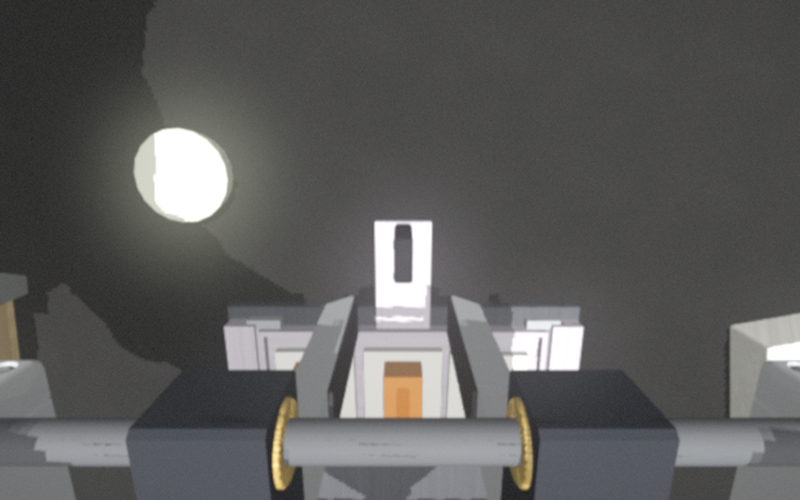

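The grip is centred at column 403. I'll pinch it and push slowly so the load doesn't shift.

```bash

python3 -m creep '{"jaw":[150,150,150,150,150,150,255,255,255,255,255],"travel":[[0,0.007,0.2],[0,0.007,0.4],[0,0.007,0.6],[0,0.007,0.7],[0,0.007,0.78],[0,0.007,0.78],[0,0.007,0.78],[0,0.007,0.78],[0,0.007,0.78],[0,0.007,0.78],[0,0.007,0.78]],"yaw":[0,0,0,0,0,0,0,0,0,0,0]}' 30
python3 -m creep '{"jaw":[255,255,255,255,255,255,255,255,255,255,255,255],"travel":[[-0.02,0,0],[-0.06,0,0],[-0.12,0,0],[-0.18,0,0],[-0.24,0,0],[-0.3,0,0],[-0.36,0,0],[-0.42,0,0],[-0.47,0,0],[-0.5,0,0],[-0.5,0,0],[-0.5,0,0]],"yaw":[0,0,0,0,0,0,0,0,0,0,0,0]}'
python3 - <<'E'
from h import *
st()
E
```

```text
time_s: 36.85
tcp_pos: [416.4, 189.4, 33.0]
ee_rot: [-0.041, 0.999, -0.0, 0.0]
ft_force: [-0.2, -1.4, 8.0]
width: 0.128
time_s: 38.05
tcp_pos: [491.3, 196.1, 33.1]
ee_rot: [-0.042, 0.999, 0.0, 0.001]
ft_force: [0.9, 0.7, 4.2]
width: 0.126
t 38.05 tcp [491.3 196.1  33.1] yaw(x-axis) -3.0585 F [0.9 0.7 4.2] w 0.126 q [ 0.19  0.57 -0.87  2.03  0.6   0.81  0.62]
```

```bash

python3 -m creep '{"jaw":[255,255,255,255,255,255,255,255,255,255,255],"travel":[[-0.02,0,0],[-0.06,0,0],[-0.12,0,0],[-0.18,0,0],[-0.24,0,0],[-0.3,0,0],[-0.34,0,0],[-0.36,0,0],[-0.38,0,0],[-0.38,0,0],[-0.38,0,0]],"yaw":[0,0,0,0,0,0,0,0,0,0,0]}'
python3 -m creep '{"jaw":[255,255,255,255],"travel":[[-0.01,0,0],[-0.02,0,0],[-0.02,0,0],[-0.02,0,0]],"yaw":[0,0,0,0]}'
```

```text
time_s: 39.15
tcp_pos: [547.6, 200.8, 33.1]
ee_rot: [-0.042, 0.999, 0.0, 0.0]
ft_force: [-2.1, 1.4, 7.2]
width: 0.125
time_s: 39.55
tcp_pos: [550.2, 201.0, 33.1]
ee_rot: [-0.042, 0.999, 0.0, -0.0]
ft_force: [-5.6, -0.1, 10.3]
width: 0.124
```

```bash

python3 -m creep '{"jaw":[255,255,255,255],"travel":[[-0.01,0,0],[-0.02,0,0],[-0.02,0,0],[-0.02,0,0]],"yaw":[0,0,0,0]}'
```

```text
time_s: 39.95
tcp_pos: [551.7, 201.1, 33.1]
ee_rot: [-0.042, 0.999, -0.0, -0.001]
ft_force: [-16.0, -3.8, 19.3]
width: 0.121
```

```bash

python3 -m creep '{"jaw":[255,255,255],"travel":[[-0.01,0,0],[-0.01,0,0],[-0.01,0,0]],"yaw":[0,0,0]}'
python3 -m creep '{"jaw":[255,150,150,150,150,150,150],"travel":[[0.015,0,0],[0.015,0,0],[0.015,0,0],[0.015,0,-0.2],[0.015,0,-0.5],[0.015,0,-0.85],[0.015,0,-0.85]],"yaw":[0,0,0,0,0,0,0]}'
python3 - <<'E'
from h import *
go([400,-221,170],np.pi/2-0.034)
E
```

```text
time_s: 40.25
tcp_pos: [552.2, 201.1, 32.9]
ee_rot: [-0.042, 0.999, -0.001, -0.002]
ft_force: [-20.8, -2.9, 23.2]
width: 0.123
time_s: 40.95
tcp_pos: [555.2, 202.5, 165.8]
ee_rot: [-0.042, 0.999, 0.001, 0.004]
ft_force: [0.2, 0.7, -0.0]
width: 0.408
t 40.95 tcp [555.2 202.5 165.8] yaw(x-axis) -3.0586 F [ 0.2  0.7 -0. ] w 0.408 q [ 0.27  0.49 -0.96  1.8   0.45  1.08  0.81]
travel [ 1.265 -2.728 -0.042] mm [ 189.7 -409.2   -6.3]
yaw -2.908
```

```bash

python3 -m creep '{"jaw":[255,255,255,255,255],"travel":[[0.1,-0.25,0],[0.25,-0.5,0],[0.4,-0.75,0],[0.435,-0.91,0],[0.435,-0.91,0]],"yaw":[0,0,0,0,0]}'
python3 -m creep '{"jaw":[255,255,255,255,255],"travel":[[0.1,-0.25,0],[0.25,-0.5,0],[0.4,-0.75,0],[0.435,-0.91,0],[0.435,-0.91,0]],"yaw":[0,0,0,0,0]}'
python3 -m creep '{"jaw":[255,255,255,255,255,255],"travel":[[0.1,-0.25,0],[0.25,-0.5,0],[0.4,-0.75,0],[0.435,-0.91,0],[0.435,-0.91,0],[0.435,-0.91,0]],"yaw":[0.1,0.2,0.234,0.234,0.234,0.234]}'
python3 - <<'E'
from h import *
go([392,-221,38],-0.034)
E
```

```text
time_s: 41.45
tcp_pos: [498.6, 55.3, 159.7]
ee_rot: [-0.039, 0.999, -0.001, -0.0]
ft_force: [-0.0, 0.7, -0.3]
width: 0.025
time_s: 41.95
tcp_pos: [444.9, -85.0, 159.9]
ee_rot: [-0.039, 0.999, -0.0, -0.0]
ft_force: [0.1, -0.1, 0.1]
width: 0.005
time_s: 42.55
tcp_pos: [392.5, -222.7, 160.0]
ee_rot: [0.017, 1.0, 0.0, 0.0]
ft_force: [0.4, 1.1, 0.7]
width: 0.008
t 42.55 tcp [ 392.5 -222.7  160. ] yaw(x-axis) 3.1081 F [0.4 1.1 0.7] w 0.008 q [ 1.22  0.21 -0.92  2.09  0.21  0.93  1.72]
travel [0.004 0.01  0.813] mm [  0.6   1.6 122. ]
yaw 0.001
```

```bash

python3 -m creep '{"jaw":[255,255,255,255,255,255],"travel":[[0,0.01,0.2],[0,0.01,0.4],[0,0.01,0.6],[0,0.01,0.75],[0,0.01,0.81],[0,0.01,0.81]],"yaw":[0,0,0,0,0,0]}'
python3 -m creep '{"jaw":[255,255,255,255,255,255,255,255,255,255,255,255],"travel":[[-0.05,0,0],[-0.1,0,0],[-0.15,0,0],[-0.2,0,0],[-0.28,0,0],[-0.38,0,0],[-0.48,0,0],[-0.58,0,0],[-0.68,0,0],[-0.78,0,0],[-0.84,0,0],[-0.86,0,0]],"yaw":[0,0,0,0,0,0,0,0,0,0,0,0]}'
python3 -m creep '{"jaw":[255,255,255,255,255,255,255],"travel":[[-0.05,0,0],[-0.1,0,0],[-0.15,0,0],[-0.2,0,0],[-0.23,0,0],[-0.25,0,0],[-0.25,0,0]],"yaw":[0,0,0,0,0,0,0]}'
```

```text
time_s: 43.15
tcp_pos: [392.1, -220.3, 37.9]
ee_rot: [0.016, 1.0, 0.001, -0.0]
ft_force: [0.2, -0.2, 0.3]
width: 0.005
time_s: 44.35
tcp_pos: [522.0, -225.9, 38.3]
ee_rot: [0.017, 1.0, 0.0, 0.0]
ft_force: [-1.6, 0.7, 0.7]
width: 0.006
time_s: 45.05
tcp_pos: [558.7, -227.6, 38.6]
ee_rot: [0.017, 1.0, 0.0, 0.0]
ft_force: [-0.4, 0.7, 1.2]
width: 0.001
```

Expected contact at shut is x ≈ 575, so I'll creep the rest.

```bash

python3 -m creep '{"jaw":[255,255,255,255,255],"travel":[[-0.02,0,0],[-0.04,0,0],[-0.06,0,0],[-0.07,0,0],[-0.07,0,0]],"yaw":[0,0,0,0,0]}'
python3 -m creep '{"jaw":[255,255,255],"travel":[[-0.015,0,0],[-0.02,0,0],[-0.02,0,0]],"yaw":[0,0,0]}'
```

```text
time_s: 45.55
tcp_pos: [569.0, -228.0, 38.5]
ee_rot: [0.017, 1.0, 0.0, 0.0]
ft_force: [-0.4, 0.1, 0.1]
width: 0.006
time_s: 45.85
tcp_pos: [571.8, -228.1, 38.5]
ee_rot: [0.017, 1.0, 0.0, 0.0]
ft_force: [0.3, 0.2, 0.4]
width: 0.007
```

```bash

python3 -m creep '{"jaw":[255,255,255],"travel":[[-0.01,0,0],[-0.02,0,0],[-0.02,0,0]],"yaw":[0,0,0]}'
```

```text
time_s: 46.15
tcp_pos: [573.6, -228.2, 38.4]
ee_rot: [0.017, 1.0, -0.0, -0.001]
ft_force: [-7.3, 0.6, 5.2]
width: 0.006
```

```bash

python3 -m creep '{"jaw":[255,255,255],"travel":[[-0.015,0,0],[-0.015,0,0],[-0.015,0,0]],"yaw":[0,0,0]}'
python3 -m creep '{"jaw":[255,255,255],"travel":[[-0.01,0,0],[-0.01,0,0],[-0.01,0,0]],"yaw":[0,0,0]}'
```

```text
time_s: 46.45
tcp_pos: [573.8, -228.2, 38.1]
ee_rot: [0.017, 1.0, -0.0, -0.003]
ft_force: [-20.6, 2.6, 16.2]
width: 0.007
time_s: 46.75
tcp_pos: [573.9, -228.3, 38.1]
ee_rot: [0.017, 1.0, -0.0, -0.004]
ft_force: [-29.2, 3.2, 23.9]
width: 0.002
```

```bash

python3 -m creep '{"jaw":[255,255,255,255,255,255,255],"travel":[[0.1,0,0],[0.25,0,0],[0.25,0,-0.2],[0.25,0,-0.5],[0.25,-0.2,-0.8],[0.25,-0.4,-1],[0.25,-0.4,-1]],"yaw":[0,0,0,0,0,0,0]}'
python3 -m creep '{"jaw":[255,255,255,255,255],"travel":[[0,-0.2,0],[0,-0.5,0],[0,-0.8,0],[0,-1,0],[0,-1,0]],"yaw":[0,0,0,0,0]}'
python3 - <<'E'
from h import *
st(); pic('top','top3',crop=(130,90,530,290),s=2); pic('scene','sc3',crop=(200,100,480,300),s=2.8)
E
```

```text
time_s: 47.45
tcp_pos: [540.2, -292.2, 192.8]
ee_rot: [0.02, 1.0, -0.002, 0.003]
ft_force: [0.2, 0.5, -0.3]
width: 0.006
time_s: 47.95
tcp_pos: [532.2, -441.4, 186.9]
ee_rot: [0.02, 1.0, -0.0, -0.001]
ft_force: [0.6, -0.1, -1.3]
width: 0.006
t 47.95 tcp [ 532.2 -441.4  186.9] yaw(x-axis) 3.1022 F [ 0.6 -0.1 -1.3] w 0.006 q [ 1.12  0.58 -0.76  1.54  0.42  1.19  1.81]
```

View pics/top3.png

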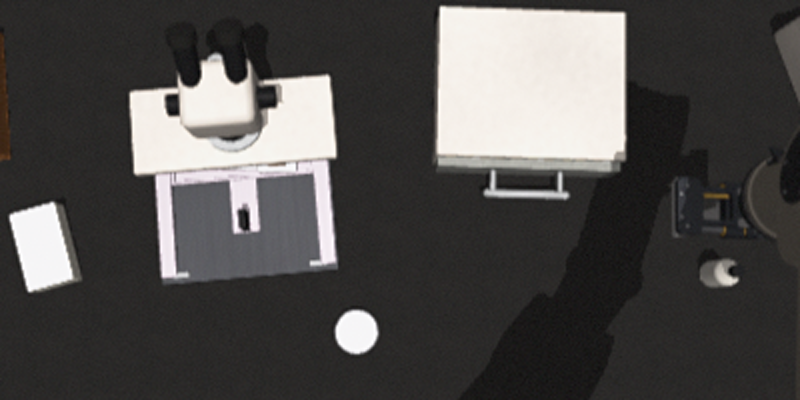

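View pics/sc3.png

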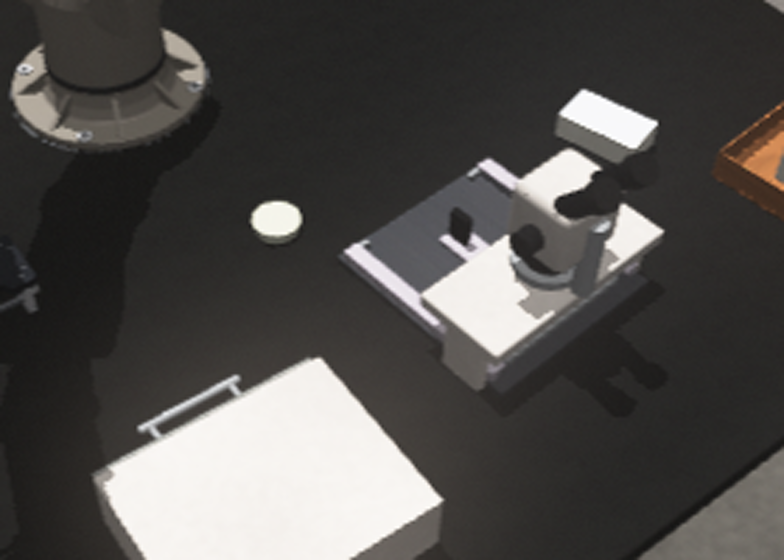

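```bash
python3 - <<'E'
from h import *
st(); pic('top','top4',crop=(190,155,310,205),s=6.5)
E
```

```text
t 48.05 tcp [ 533.8 -436.5  187.6] yaw(x-axis) 3.1072 F [ 1.   1.1 -0.3] w 0.005 q [ 1.12  0.57 -0.77  1.55  0.42  1.19  1.81]
```

View pics/top4.png

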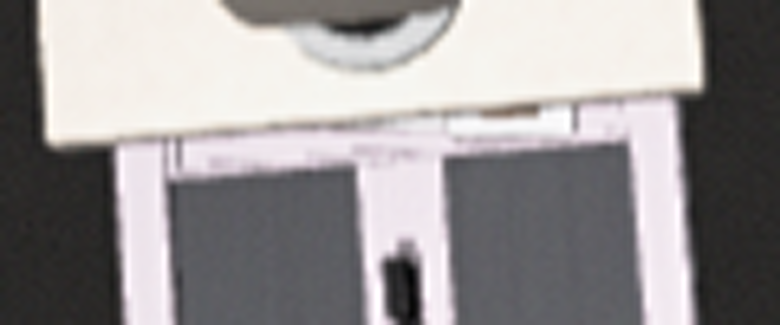

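```bash
python3 - <<'E'
from h import *
c=arm.calibration('top'); o=np.array([744.6,216.5]);a=.083;u=np.array([np.cos(a),np.sin(a)]);v=np.array([-u[1],u[0]])
for n,uv,z in(('plate nearL',(445,140),24),('plate nearR',(575,131),24),('block nearL',(480,114),48),('block nearR',(541,110),48),('carr R rim',(632,140),24),('carr L rim',(166,180),24),('grip far',(400,248),62)):
    p=ray(c,(uv[0]/6.5+190,uv[1]/6.5+155),z)[:2]; d=p-o; print(n,p.round(1),'scope',(d@u).round(1),(d@v).round(1))
E
```

```text
plate nearL [624.2 182.9] scope -122.8 -23.5
plate nearR [628.2 121.5] scope -123.9 -85.0
block nearL [632.4 163.6] scope -116.2 -43.4
block nearR [634.2 135.3] scope -116.8 -71.8
carr R rim [623.7  94.5] scope -130.6 -111.6
carr L rim [605.8 314.1] scope -130.3 108.8
grip far [568.1 198. ] scope -177.4 -3.8
```

The drawer is shut and the bystanders are where they were. But specimen C's plate now shows at the bridge edge (columns 445–575 of the crop). It lies about 13 mm closer to B and 10 mm nearer the robot than I placed it, so it was probably knocked and may be riding on B. I'll draw the carrier out again to check.

```bash

python3 -m creep '{"jaw":[150,150,150,150,150],"travel":[[0,0.25,0],[0,0.5,0],[0,0.75,0],[0,1,0],[0,1,0]],"yaw":[0,0,0,0,0]}'
python3 -m creep '{"jaw":[150,150,150,150,150],"travel":[[0,0.25,0],[0,0.5,0],[0,0.75,0],[0,1,0],[0,1,0]],"yaw":[0,0,0,0,0]}'
python3 -m creep '{"jaw":[150,150,150,150,150],"travel":[[0,0.25,0],[0,0.5,0],[0,0.75,0],[0,1,0],[0,1,0]],"yaw":[0,0,0,0,0]}'
python3 -m creep '{"jaw":[150,150,150,150,150],"travel":[[0,0.25,0],[0,0.5,0],[0,0.75,0],[0,1,0],[0,1,0]],"yaw":[-0.1,-0.2,-0.23,-0.23,-0.23]}'
python3 - <<'E'
from h import *
go([551.2,200.7,110],0.084)
E
```

```text
time_s: 48.6
tcp_pos: [539.9, -279.8, 189.4]
ee_rot: [0.013, 1.0, 0.0, 0.0]
ft_force: [0.6, 0.5, 0.3]
width: 0.386
time_s: 49.1
tcp_pos: [544.1, -130.9, 189.2]
ee_rot: [0.013, 1.0, 0.0, 0.001]
ft_force: [0.3, 0.7, 0.2]
width: 0.411
time_s: 49.6
tcp_pos: [548.6, 18.4, 189.1]
ee_rot: [0.013, 1.0, 0.001, 0.001]
ft_force: [1.1, -0.8, -0.0]
width: 0.413
time_s: 50.1
tcp_pos: [553.2, 167.9, 188.9]
ee_rot: [-0.044, 0.999, 0.001, 0.0]
ft_force: [0.4, 0.5, 0.1]
width: 0.413
t 50.1 tcp [553.2 167.9 188.9] yaw(x-axis) -3.054 F [0.4 0.5 0.1] w 0.413 q [ 0.35  0.44 -0.96  1.8   0.4   1.11  0.91]
travel [-0.005  0.218  0.527] mm [-0.8 32.7 79. ]
yaw 0.007
```

```bash

python3 -m creep '{"jaw":[150,150,150,150,150],"travel":[[0,0.1,0.1],[0,0.2,0.3],[0,0.213,0.5],[0,0.213,0.5],[0,0.213,0.5]],"yaw":[0.007,0.007,0.007,0.007,0.007]}'
python3 - <<'E'
from h import *
go([551.2,200.7,33],0.084)
E
```

```text
time_s: 50.6
tcp_pos: [551.5, 194.0, 113.9]
ee_rot: [-0.039, 0.999, -0.0, -0.0]
ft_force: [-0.3, 0.4, 0.7]
width: 0.406
t 50.6 tcp [551.5 194.  113.9] yaw(x-axis) -3.0639 F [-0.3  0.4  0.7] w 0.406 q [ 0.24  0.53 -0.9   1.85  0.5   1.    0.78]
travel [-0.002  0.045  0.54 ] mm [-0.2  6.7 80.9]
yaw -0.013
```

```bash

python3 -m creep '{"jaw":[150,150,150,150,150,255,255,255,255,255],"travel":[[0,0.033,0.15],[0,0.033,0.3],[0,0.033,0.45],[0,0.033,0.54],[0,0.033,0.54],[0,0.033,0.54],[0,0.033,0.54],[0,0.033,0.54],[0,0.033,0.54],[0,0.033,0.54]],"yaw":[-0.013,-0.013,-0.013,-0.013,-0.013,-0.013,-0.013,-0.013,-0.013,-0.013]}' 30
python3 -m creep '{"jaw":[255,255,255,255,255,255,255,255,255,255,255],"travel":[[0.03,0,0],[0.1,0,0],[0.18,0,0],[0.26,0,0],[0.34,0,0],[0.42,0,0],[0.5,0,0],[0.57,0,0],[0.62,0,0],[0.65,0,0],[0.65,0,0]],"yaw":[0,0,0,0,0,0,0,0,0,0,0]}'
```

```text
time_s: 51.6
tcp_pos: [551.4, 199.9, 33.3]
ee_rot: [-0.042, 0.999, 0.0, 0.0]
ft_force: [-2.4, 0.9, 8.0]
width: 0.124
time_s: 52.7
tcp_pos: [454.0, 191.5, 33.2]
ee_rot: [-0.042, 0.999, 0.0, 0.001]
ft_force: [-2.3, -1.0, 14.7]
width: 0.124
```

```bash

python3 -m creep '{"jaw":[255,255,255,255,255,255,255,255],"travel":[[0.03,0,0],[0.08,0,0],[0.13,0,0],[0.17,0,0],[0.2,0,0],[0.22,0,0],[0.23,0,0],[0.23,0,0]],"yaw":[0,0,0,0,0,0,0,0]}'
python3 -m creep '{"jaw":[255,255,255,255],"travel":[[0.02,0,0],[0.03,0,0],[0.035,0,0],[0.035,0,0]],"yaw":[0,0,0,0]}'
python3 - <<'E'
from h import *
st()
E
```

```text
time_s: 53.5
tcp_pos: [420.2, 188.7, 33.2]
ee_rot: [-0.042, 0.999, 0.0, 0.001]
ft_force: [2.3, 0.3, 9.3]
width: 0.13
time_s: 53.9
tcp_pos: [416.2, 188.5, 33.2]
ee_rot: [-0.042, 0.999, 0.001, 0.002]
ft_force: [11.3, 1.5, -2.4]
width: 0.127
t 53.9 tcp [416.2 188.5  33.2] yaw(x-axis) -3.0579 F [11.3  1.5 -2.4] w 0.127 q [ 0.2   0.47 -0.9   2.19  0.56  0.73  0.57]
```

```bash

python3 -m creep '{"jaw":[255,150,150,150,150,150,150],"travel":[[-0.02,0,0],[-0.02,0,0],[-0.02,0,0],[-0.02,0,-0.2],[-0.02,0,-0.5],[-0.02,0,-0.8],[-0.02,0,-0.9]],"yaw":[0,0,0,0,0,0,0]}'
python3 -m creep '{"jaw":[120,120,120,120,120,120],"travel":[[-0.2,0,0],[-0.45,0,0],[-0.7,0,0],[-0.82,0,0],[-0.82,0,0],[-0.82,0,0]],"yaw":[0,0,0,0,0,0]}'
python3 - <<'E'
from h import *
s,r=st(); import pickle; pickle.dump(arm.calibration('wrist'),open('w10.pkl','wb')); pic('wrist','w10',crop=(160,100,480,320),s=2.5); blocks(48)
E
```

```text
time_s: 54.6
tcp_pos: [418.1, 189.1, 170.8]
ee_rot: [-0.042, 0.999, 0.0, 0.002]
ft_force: [0.4, -1.2, -0.2]
width: 0.412
time_s: 55.2
tcp_pos: [539.0, 198.6, 166.7]
ee_rot: [-0.042, 0.999, -0.0, -0.001]
ft_force: [-0.4, -0.7, 0.2]
width: 0.53
t 55.2 tcp [539.  198.6 166.7] yaw(x-axis) -3.057 F [-0.4 -0.7  0.2] w 0.53 q [ 0.29  0.47 -0.97  1.83  0.44  1.08  0.81]
```

View pics/w10.png

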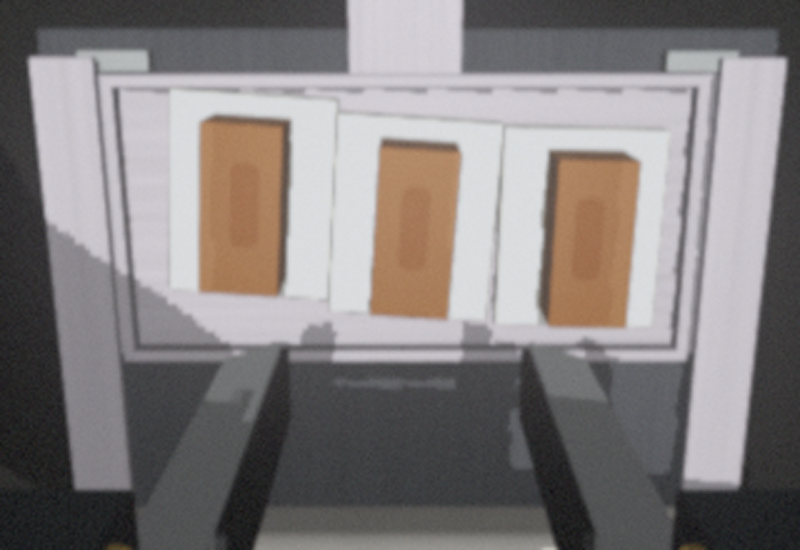

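The view is clear: all three plates are the same apparent width (166, 165 and 164 px) and meet edge to edge at columns 337 and 503 without overlapping. Each block's position on its plate matches a level plate. C slid about 1 cm but lies flat, and so do the others. The load is fine, so I'll send the carrier home again and then redo the drawer so it is shut last.

```bash

python3 -m creep '{"jaw":[150,150,150,150,150,150],"travel":[[0.2,0,0],[0.45,0,0],[0.7,0,0],[0.82,0,0],[0.82,0,0],[0.82,0,0]],"yaw":[0,0,0,0,0,0]}'
python3 - <<'E'
from h import *
go([416.5,189,33],0.083)
E
```

```text
time_s: 55.9
tcp_pos: [417.5, 187.7, 167.8]
ee_rot: [-0.042, 0.999, -0.001, 0.001]
ft_force: [0.8, -0.5, -0.6]
width: 0.412
t 55.9 tcp [417.5 187.7 167.8] yaw(x-axis) -3.0578 F [ 0.8 -0.5 -0.6] w 0.412 q [ 0.42  0.26 -1.1   2.07  0.28  0.97  0.83]
travel [0.007 0.01  0.899] mm [  1.1   1.5 134.8]
yaw 0.002
```

```bash

python3 -m creep '{"jaw":[150,150,150,150,150,150,255,255,255,255,255],"travel":[[0,0.01,0.25],[0,0.01,0.5],[0,0.01,0.7],[0,0.01,0.82],[0,0.01,0.9],[0,0.01,0.9],[0,0.01,0.9],[0,0.01,0.9],[0,0.01,0.9],[0,0.01,0.9],[0,0.01,0.9]],"yaw":[0,0,0,0,0,0,0,0,0,0,0]}' 30
python3 -m creep '{"jaw":[255,255,255,255,255,255,255,255,255,255,255,255],"travel":[[-0.02,0,0],[-0.06,0,0],[-0.12,0,0],[-0.18,0,0],[-0.24,0,0],[-0.3,0,0],[-0.36,0,0],[-0.42,0,0],[-0.47,0,0],[-0.5,0,0],[-0.5,0,0],[-0.5,0,0]],"yaw":[0,0,0,0,0,0,0,0,0,0,0,0]}'
python3 -m creep '{"jaw":[255,255,255,255,255,255,255,255,255,255,255],"travel":[[-0.02,0,0],[-0.06,0,0],[-0.12,0,0],[-0.18,0,0],[-0.24,0,0],[-0.29,0,0],[-0.33,0,0],[-0.35,0,0],[-0.37,0,0],[-0.37,0,0],[-0.37,0,0]],"yaw":[0,0,0,0,0,0,0,0,0,0,0]}'
```

```text
time_s: 57.0
tcp_pos: [417.7, 189.6, 33.1]
ee_rot: [-0.042, 0.999, -0.0, 0.001]
ft_force: [-1.8, -2.2, 9.4]
width: 0.126
time_s: 58.2
tcp_pos: [492.6, 196.4, 33.1]
ee_rot: [-0.042, 0.999, 0.0, 0.001]
ft_force: [1.4, 0.8, 4.3]
width: 0.126
time_s: 59.3
tcp_pos: [547.4, 201.1, 33.2]
ee_rot: [-0.042, 0.999, 0.0, 0.0]
ft_force: [-1.7, 0.1, 6.6]
width: 0.123
```

```bash

python3 -m creep '{"jaw":[255,255,255,255],"travel":[[-0.01,0,0],[-0.02,0,0],[-0.02,0,0],[-0.02,0,0]],"yaw":[0,0,0,0]}'
python3 -m creep '{"jaw":[255,255,255,255],"travel":[[-0.01,0,0],[-0.02,0,0],[-0.02,0,0],[-0.02,0,0]],"yaw":[0,0,0,0]}'
```

```text
time_s: 59.7
tcp_pos: [550.1, 201.2, 33.2]
ee_rot: [-0.042, 0.999, 0.0, 0.0]
ft_force: [-3.9, -0.4, 9.9]
width: 0.124
time_s: 60.1
tcp_pos: [552.4, 201.5, 33.2]
ee_rot: [-0.042, 0.999, -0.0, -0.0]
ft_force: [-9.7, -1.3, 13.9]
width: 0.126
```

```bash

python3 -m creep '{"jaw":[255,255,255],"travel":[[-0.015,0,0],[-0.015,0,0],[-0.015,0,0]],"yaw":[0,0,0]}'
python3 -m creep '{"jaw":[255,255,255],"travel":[[-0.01,0,0],[-0.01,0,0],[-0.01,0,0]],"yaw":[0,0,0]}'
```

```text
time_s: 60.4
tcp_pos: [553.1, 201.5, 33.0]
ee_rot: [-0.042, 0.999, -0.001, -0.002]
ft_force: [-18.6, -3.1, 21.0]
width: 0.122
time_s: 60.7
tcp_pos: [553.7, 201.5, 32.9]
ee_rot: [-0.043, 0.999, -0.001, -0.002]
ft_force: [-23.6, -3.9, 23.8]
width: 0.124
```

```bash

python3 -m creep '{"jaw":[255,150,150,150,150,150,150],"travel":[[0.02,0,0],[0.02,0,0],[0.02,0,0],[0.02,0,-0.2],[0.02,0,-0.5],[0.02,0,-0.9],[0.02,0,-0.9]],"yaw":[0,0,0,0,0,0,0]}'
python3 -m creep '{"jaw":[184,184,184,184,184],"travel":[[0,-0.25,0],[0,-0.5,0],[0,-0.75,0],[0,-1,0],[0,-1,0]],"yaw":[0,0,0,0,0]}'
python3 -m creep '{"jaw":[184,184,184,184,184],"travel":[[0,-0.25,0],[0,-0.5,0],[0,-0.75,0],[0,-1,0],[0,-1,0]],"yaw":[0,0,0,0,0]}'
python3 -m creep '{"jaw":[184,184,184,184,184],"travel":[[0,-0.25,0],[0,-0.5,0],[0,-0.75,0],[0,-0.8,0],[0,-0.8,0]],"yaw":[0.25,0.5,0.75,1,1]}'
python3 -m creep '{"jaw":[184,184,184,184,184],"travel":[[0,0,0],[0,0,0],[0,0,0],[0,0,0],[0,0,0]],"yaw":[0.25,0.5,0.75,1,1]}'
python3 -m creep '{"jaw":[184,184,184,184,184],"travel":[[0,0,0],[0,0,0],[0,0,0],[0,0,0],[0,0,0]],"yaw":[0.25,0.5,0.75,1,1]}'
python3 - <<'E'
from h import *
go([588.3,-227,100],-0.034+np.pi/2)
E
```

```text
time_s: 61.4
tcp_pos: [556.0, 202.6, 172.6]
ee_rot: [-0.042, 0.999, 0.001, 0.003]
ft_force: [0.9, -0.1, -0.2]
width: 0.412
time_s: 61.9
tcp_pos: [567.2, 45.8, 166.6]
ee_rot: [-0.039, 0.999, -0.001, -0.0]
ft_force: [0.3, 0.3, -0.3]
width: 0.278
time_s: 62.4
tcp_pos: [579.3, -103.1, 166.6]
ee_rot: [-0.039, 0.999, -0.001, -0.0]
ft_force: [0.2, -0.7, -0.1]
width: 0.277
time_s: 62.9
tcp_pos: [589.3, -218.0, 167.0]
ee_rot: [0.209, 0.978, -0.0, -0.0]
ft_force: [-0.0, 0.3, -0.1]
width: 0.278
time_s: 63.4
tcp_pos: [589.6, -215.2, 167.5]
ee_rot: [0.441, 0.898, 0.0, -0.0]
ft_force: [-0.7, 0.1, -0.1]
width: 0.278
time_s: 63.9
tcp_pos: [589.5, -216.0, 167.5]
ee_rot: [0.648, 0.761, 0.0, -0.0]
ft_force: [-0.7, -0.4, 0.3]
width: 0.277
t 63.9 tcp [ 589.5 -216.   167.5] yaw(x-axis) 1.7305 F [-0.7 -0.4  0.3] w 0.277 q [ 0.68  0.44 -0.56  1.73  0.27  1.05  0.19]
travel [-0.071 -0.019  0.45 ] mm [-10.7  -2.9  67.5]
yaw 0.388
```

```bash

python3 -m creep '{"jaw":[184,184,184,184,184],"travel":[[-0.07,-0.015,0.15],[-0.07,-0.015,0.3],[-0.07,-0.015,0.45],[-0.07,-0.015,0.45],[-0.07,-0.015,0.45]],"yaw":[0.2,0.388,0.388,0.388,0.388]}'
python3 - <<'E'
from h import *
go([588.3,-227,31],-0.034+np.pi/2)
E
```

```text
time_s: 64.4
tcp_pos: [588.9, -227.3, 100.3]
ee_rot: [0.719, 0.695, 0.0, -0.0]
ft_force: [0.3, -0.1, 0.2]
width: 0.279
t 64.4 tcp [ 588.9 -227.3  100.3] yaw(x-axis) 1.5374 F [ 0.3 -0.1  0.2] w 0.279 q [ 0.64  0.51 -0.5   1.77  0.29  0.93 -0.01]
travel [ 0.001 -0.004  0.462] mm [ 0.2 -0.5 69.3]
yaw 0.001
```

```bash

python3 -m creep '{"jaw":[184,184,184,184,255,255,255,255],"travel":[[0,0,0.15],[0,0,0.3],[0,0,0.46],[0,0,0.46],[0,0,0.46],[0,0,0.46],[0,0,0.46],[0,0,0.46]],"yaw":[0,0,0,0,0,0,0,0]}' 30
python3 -m creep '{"jaw":[255,255,255,255,255,255,255,255,255,255],"travel":[[0,-0.1,0],[0,-0.2,0],[0,-0.3,0],[0,-0.3,0],[0,-0.2,0],[0,-0.1,0],[0,-0.04,0],[0,-0.01,0],[0,0,0],[0,0,0]],"yaw":[0,0,0,0,0,0,0,0,0,0]}'
python3 -m creep '{"jaw":[255,255,255,255],"travel":[[0,0.015,0],[0,0.02,0],[0,0.02,0],[0,0.02,0]],"yaw":[0,0,0,0]}'
```

```text
time_s: 65.2
tcp_pos: [588.5, -228.2, 32.7]
ee_rot: [0.721, 0.693, -0.0, 0.0]
ft_force: [-6.7, 1.5, 7.1]
width: 0.107
time_s: 66.2
tcp_pos: [588.5, -228.2, 32.6]
ee_rot: [0.721, 0.693, -0.001, 0.0]
ft_force: [-9.6, 0.8, 18.5]
width: 0.107
time_s: 66.6
tcp_pos: [588.5, -228.3, 32.4]
ee_rot: [0.721, 0.693, -0.002, -0.002]
ft_force: [-27.8, 4.1, 33.4]
width: 0.107
```

Solidly shut: 588.5 before and after, with 28 N against the stop. I'll release without pulling, retreat and check.

```bash

python3 -m creep '{"jaw":[255,184,184,184,184,184,184,184],"travel":[[0,-0.02,0],[0,-0.02,0],[0,-0.02,0],[0,-0.02,0],[0,-0.02,-0.2],[0,-0.02,-0.5],[0,-0.02,-0.9],[0,-0.02,-0.9]],"yaw":[0,0,0,0,0,0,0,0]}'
python3 -m creep '{"jaw":[184,184,184,184,184],"travel":[[-0.25,0,0],[-0.5,0,0],[-0.75,0,0],[-1,0,0],[-1,0,0]],"yaw":[0,0,0,0,0]}'
python3 - <<'E'
from h import *
st()
im=arm.camera('top')[:,:,::-1]
a=cv2.resize(im[155:205,190:310],None,fx=6.5,fy=6.5,interpolation=cv2.INTER_CUBIC)
b=cv2.resize(im[90:230,190:450],(780,250*780//780),interpolation=cv2.INTER_AREA)
b=cv2.resize(im[100:185,320:450],None,fx=3,fy=3,interpolation=cv2.INTER_CUBIC); b=cv2.copyMakeBorder(b,0,0,0,780-b.shape[1],0)
cv2.imwrite('pics/fin.png',np.vstack([a,b]))
E
```

```text
time_s: 67.4
tcp_pos: [591.3, -228.3, 171.7]
ee_rot: [0.721, 0.693, 0.002, 0.003]
ft_force: [1.0, 0.4, -0.6]
width: 0.275
time_s: 67.9
tcp_pos: [580.9, -384.0, 165.0]
ee_rot: [0.723, 0.691, -0.001, 0.0]
ft_force: [-0.4, 0.4, 0.7]
width: 0.277
t 67.9 tcp [ 580.9 -384.   165. ] yaw(x-axis) 1.5253 F [-0.4  0.4  0.7] w 0.277 q [ 0.82  0.53 -0.46  1.57  0.26  1.1   0.24]
```

View pics/fin.png

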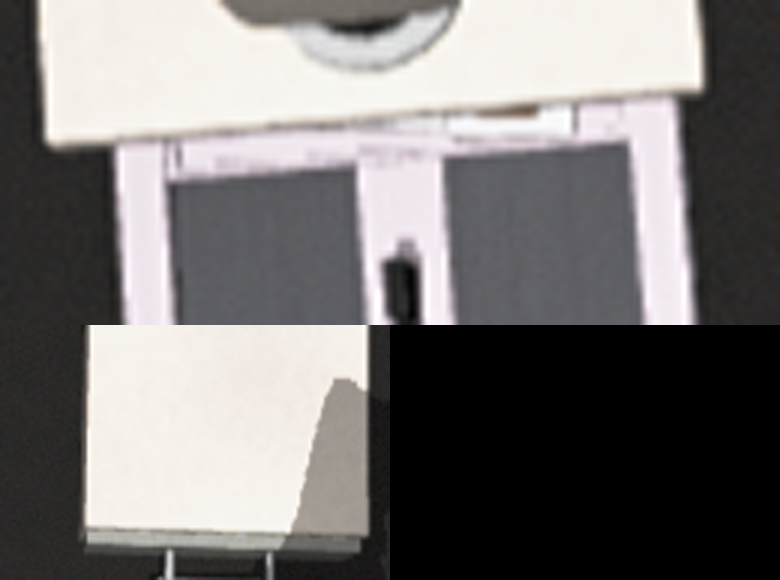

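The carrier is home, with its grip at the same pixel (403,285) as after the first push. The drawer front is flush with the cabinet, and the robot is clear. I'll hand in.

```bash
python3 -c "
from bench import arm
print(arm.close_job())"
```

```text
the job is handed in; nothing more can be done
None
```

The microscope is set up and the job is handed in, at about 68 s of the 210 s allowed. All three specimens lie flat on the carrier with their blocks up, the carrier is at its back stop and the drawer is shut.

**What I did:** I pulled the drawer to its stop (24 N felt there), drew the carrier out to its front stops and laid the three specimens side by side. Then I slid the carrier home and shut the drawer.

**A specimen moved:** After the first push home, a check picture showed specimen C about 1 cm off where I had set it. I drew the carrier out again to look. All three plates were flat and touching edge to edge without overlapping, so I left C there and slid the carrier home again. To keep the order asked, I then reopened the drawer about 45 mm and shut it again.

**Last checks:**
- **Carrier:** it travelled 136 mm and met the back stop at about 24 N.
- **Drawer:** the handle came back to x = 588.5 mm, and the drawer held against its stop at 28 N.
- **Bystanders:** the petri dish, dropper bottle and carton were unmoved in the overhead picture after the first closing. The final crops did not cover them.
- **Robot:** the arm is clear of everything.

**Not confirmed:** A and B are hidden by the bridge once the carrier is home, so the last look at all three was just before the final push. C was in the same place afterwards.

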